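# Lay out the pastry bench

### The job

Lay out the bench for the next cake: stand the low mould in the centre of the scale's pan and nest the tall mould down into it with a light push, stopping as soon as it is snug so that they do not jam; stand the ring cutter in the middle of the wooden board and lower the knobbed presser inside it until it rests on the board. Set the slim jar upright on the bench midway between the board and the scale, in line with their centres. Leave the squat jar and the kitchen timer where they are, and let go of everything at the end.

Things in the scene. Friction and masses are not known exactly. Their poses are not given: they have to be found in the camera images.
- low_mould: Low tapered baking mould of bare metal, open at the top, wider at the rim: 46 high, outside diameter 45 at the foot and 59 at the rim, wall 2.5, inside diameter 54 at the mouth, floor 4 thick, 0.12 kg. Stands upright. Origin: centre of its underside; z axis up along its axis; round, so its yaw does not matter.  Sizes in mm.
- tall_mould: Tall tapered baking mould of bare metal, open at the top, of the same taper: 70 high, outside diameter 44 at the foot and 65 at the rim, wall 2.5, 0.12 kg. Stands upright. It nests foot first into the low mould and becomes snug, wall to wall, when its underside is 10 to 15 mm above the low mould's underside; its rim then stands some 35 to 40 mm above the low mould's rim. Origin: centre of its underside; z axis up along its axis; round, so its yaw does not matter. 
- ring_cutter: Plain steel ring cutter, a short tube open at both ends: 35 high, outside diameter 62, inside diameter 57. Stands upright, 0.09 kg. Origin: centre of its underside; z axis up along its axis; round, so its yaw does not matter. 
- presser: Presser that belongs to the ring: a flat steel disc 48 in diameter and 8 thick, lying flat, with a thin steel stem (12 diameter) up its middle and a black upright cylindrical knob on top, 26 in diameter, from 50 to 78 above the underside; 0.14 kg. Origin: centre of its underside; z axis up along its axis; round, so its yaw does not matter. 
- slim_jar: Slim clear upright jar with a white cap, 40 in diameter and 85 high (the other, squat jar is lower and wider), 0.12 kg. Origin: centre of its underside; z axis up along its axis; round, so its yaw does not matter. 
- board: Square light wooden board, 160 x 160, 10 thick, lying on the bench, fixed. Origin: centre of its underside; z up, x and y along its edges, x pointing roughly away from the robot. Its own y axis line passes through the centre of the scale's pan.
- scale: Low white bench scale, fixed, with a round steel pan 106 in diameter whose top is 36 above the bench; the body is 130 wide and reaches from 82 in front of the pan's centre (the display side, towards the robot) to 58 behind it. Origin: on the bench directly under the pan's centre; z up. It stands left or right of the board, its centre 355 from the board's centre along the board's own y axis (plus or minus).
- squat_jar: Bystander: squat clear jar with a white cap, 58 in diameter, 42 high. Not part of the job, to be left where it is. Origin: centre of its underside.
- timer: Bystander: domed white kitchen timer, 68 across, 50 high. Not part of the job, to be left where it is. Origin: centre of its underside.
Things that resemble listed ones, but are neither listed nor needed, are in the scene too. Leave any blue, orange or yellow look-alike of the low_mould alone.

How it is judged:
By the outcome, as a careful person would: the job done as asked, in the order asked, and still so for the second after the job is handed in, with the robot touching nothing.
It also fails if it takes over 136 s, if anything falls off the work surface, if the arm or the gripper's body presses on something with over 40 N, if the wrist force passes 120 N, or if a joint passes its speed limit or range.

### The arm

A 6-joint arm with a two-finger parallel gripper is mounted at the origin on the work surface. World frame = base frame: x ahead of the robot, y to its left, z up, the work surface at z = 0. Lengths are in m, angles in rad, forces in N, time in s.
With the tool pointing down it reaches from about 0.275 to 0.875 m from the base axis. Payload 12.5 kg.
Tool frame: the origin (TCP) lies midway between the tips of the shut fingers; the grasp point (between the pads) lies 19 mm behind it (bot.grip_depth is the z of the grasp point in the tool frame, in m); z points along the fingers, y is the direction in which the jaws open and shut (so a half turn about z gives the same grasp; the last joint's range is limited). The gripper opens to 85 mm and grips with 20 to 120 N. Pads are 22 mm wide; open, the fingers measure 114 mm over their backs; the gripper's body (76 mm by 85 mm) begins 54 mm behind the grasp point. The pads swing forward as they close: fully open they stand 13 mm farther back than shut.
Start: joints at [1.171, 0.351, 1.652, -0, 1.139, -0.085], TCP at [0.17, 0.523, 0.231] pointing down, gripper open.
Joint ranges: [-2.75, 2.75], [-0.79, 2.1], [0.01, 2.65], [-1.57, 4.71], [0.07, 3.14], [-2.87, 2.87]. Speed limits (rad/s): [2.22, 2.22, 2.79, 3.14, 3.14, 3.14].

### API

Orientations are given as [roll, pitch, yaw] about the fixed x, y, z axes, in that order (R = Rz(yaw) Ry(pitch) Rx(roll)).
In Python, from cell import bot, cams, spotter gives the robot as it stands.
- The arm moves only by the tool carry_out, never from a script. Its argument "targets" is a list of rows, each a list of 7 numbers: the shift along the world's x, y, z in units of 40 mm (1.0 is 40 mm), then the turn, a rotation vector about the world's x, y, z in units of 8 degrees (1.0 is 8 degrees), then the opening, from 0 (shut) to 1 (fully open). In form: [[tx, ty, tz, rx, ry, rz, hand], ...]. A call has 1 to 12 rows; each row is the pose to reach, as a shift and turn from the pose measured when the call began; what a row does not reach only later rows make up. A row lasts 1/10 s, in which the tool goes at most 50 mm and 8.59 degrees, less where a joint would pass 70% of its speed; a pose out of reach is approached as far as the arm can. A call with a gripper value outside its range is refused whole. The fingers move at their own pace and stop on an object; "newtons" is the grip in N (left out, the last holds). Time passes only in rows, so rows that repeat a pose let the fingers close. It gives the time, the measured TCP pose, the force and the opening at its end, in the units of the state.
- bot.get_obs(): the state, without advancing time (a new reading comes with each control period).
- cams.snapshot(name): name is "side" or "top" or "wrist"; returns (picture, depth): 420x560x3 uint8, red, green, blue; 420x560 float32, m along the optical axis (not along the pixel's ray), 0 where there is no reading.
- cams.camera_params(name): a dict with "fx", "fy", "cx", "cy" (pixels), "R" (3x3) and "t" (3): a world point X has camera coordinates R X + t. Camera axes: x right, y down, z forward; pixel columns grow to the right and rows downward; lengths in m; the calibration is good to about 2 mm. A picture is of the moment at which its call begins: read the wrist's pose just before it. camera_params takes no time and is no camera call; for the wrist camera it gives the pose at the moment of the call.
- bot.hand_in(): hands the job in, once; it reports no verdict.
Trained networks look in the newest picture that a camera, given by its name, has taken for a name from the list of things; names that differ only in an ending like _2 or _b are one class to them, and where a whole thing is asked for, a point or a joint stands for the part that bears it (a point fixed in the world has none). Each returns a list of dicts, best first, with "p" (0 to 1); they miss things now and then, are a little off and sometimes report something else, mostly with a low value. They report only what shows in the picture. A call takes as long as a camera call. They do not tell look-alikes from the thing itself.
- spotter.search_frame(camera, label): "box" ([centre column, centre row, width, height] in pixels, round what is visible of it).
- spotter.outline_of(camera, label): "pixels" (420x560 bool, what is visible of it) and "box" ([centre column, centre row, width, height] in pixels, round what is visible of it).
- spotter.spot_point(camera, label): "at" ([column, row] in pixels: a listed point, or the origin of a listed thing).
The state is a dict: "t": time; "qpos": joint angles; "dq": joint speeds; "tau": joint torques, N m; "ee_pos": TCP position; "orientation": TCP orientation; "force": force on the tool from outside, world axes, zero at the start; "torque": the same for the moment, N m; "finger_gap": finger opening in m.
Only numpy, scipy, OpenCV 4.12 (cv2) and the standard library are available. Lean on these libraries where they do the work, as an engineer would, in place of code of your own. Each camera call takes 0.05 s, during which the arm holds its last target.

## Working session

There is one attempt and no reset: what is moved stays moved. The work goes in short steps, Python scripts to look and compute and a tool call to move; the robot and the scene stay as the last step left them, time stands still between calls to the robot, and variables do not carry over. Pictures are saved under pics/ and viewed, and the job is handed in when it is done.

Besides the shell and the picture viewer there is one more tool, called after ">>>" as name([rows], argument=value, ...), one row to a line, values as JSON. carry_out: Moves the arm, as the interface text tells. Its arguments: {"type":"object","properties":{"targets":{"type":"array","items":{"type":"array","items":{"type":"number"}}},"newtons":{"type":"number"}},"required":["targets"]}

```bash
ls; mkdir -p pics
python3 - <<'E'
from cell import bot,cams,spotter
import cv2,numpy as np
print(bot.get_obs(), bot.grip_depth)
for n in ["side","top","wrist"]:
    p,d=cams.snapshot(n); cv2.imwrite(f"pics/{n}0.png",p[:,:,::-1]); np.save(f"{n}0_d.npy",d); np.save(f"{n}0_p.npy",p)
    c=cams.camera_params(n); print(n,{k:np.round(v,3).tolist() for k,v in c.items()})
E
```

```text
pics
{'t': 0.0, 'qpos': array([ 1.17136443e+00,  3.51241412e-01,  1.65242097e+00,  1.40491713e-05,
        1.13909114e+00, -8.45918426e-02]), 'dq': array([-7.61111658e-05, -2.41072514e-03, -3.58450696e-04,  9.92399576e-04,
        2.00005869e-04, -5.99408567e-04]), 'tau': array([ 2.14193991e-03, -5.06109345e+01, -2.91410244e+01,  1.06947982e-04,
        4.48435443e-03, -8.75948444e-06]), 'ee_pos': array([0.17015609, 0.52267354, 0.23075677]), 'orientation': array([-3.14043701e+00, -1.10790659e-04,  2.82674665e+00]), 'force': array([-0.51960663, -0.03743243,  0.33264906]), 'torque': array([-0.02216085, -0.04015547, -0.02545117]), 'finger_gap': 0.0854886328143377} -0.0187
side {'fx': 534.534, 'fy': 534.534, 'cx': 286.082, 'cy': 212.694, 'R': [[0.91, -0.414, 0.008], [-0.201, -0.457, -0.866], [0.362, 0.787, -0.499]], 't': [-0.514, 0.117, 1.106]}
top {'fx': 420.322, 'fy': 420.322, 'cx': 283.41, 'cy': 213.345, 'R': [[-0.018, -1.0, 0.009], [-0.992, 0.017, -0.123], [0.123, -0.011, -0.992]], 't': [-0.059, 0.545, 1.247]}
wrist {'fx': 349.139, 'fy': 349.139, 'cx': 287.513, 'cy': 200.987, 'R': [[0.309, 0.951, -0.001], [0.901, -0.293, 0.321], [0.305, -0.1, -0.947]], 't': [-0.549, -0.041, 0.381]}
```

View pics/top0.png

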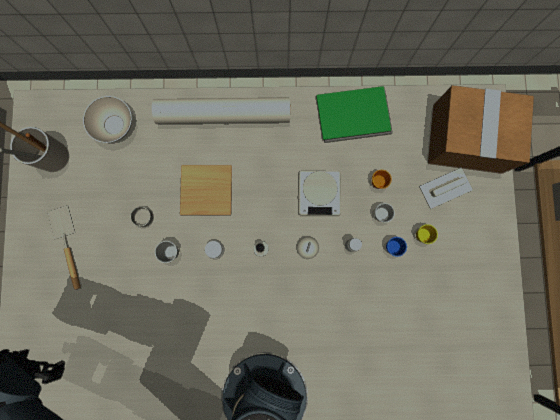

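View pics/side0.png

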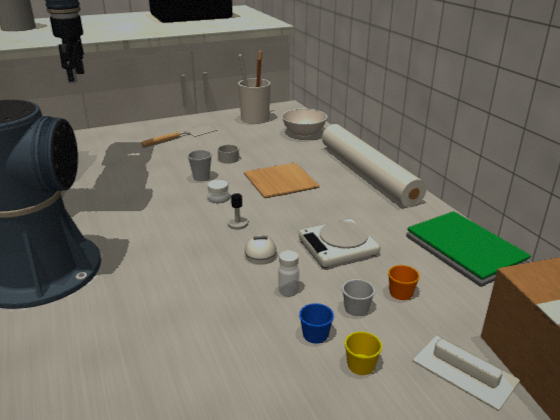

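View pics/wrist0.png

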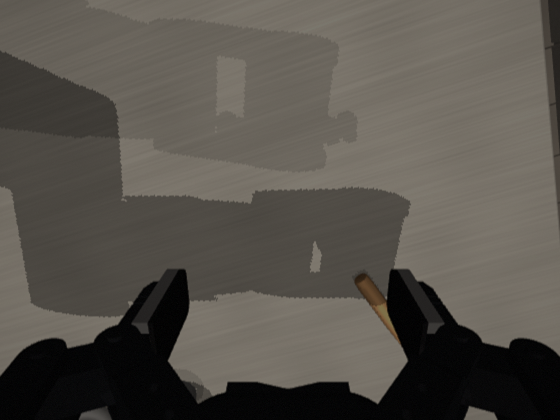

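The top view shows the board at (206,190) and the scale at (320,192). The ring is at (142,216), the tall mould at (167,251), the squat jar at (214,249), the presser at (261,248), the timer at (308,247), the slim jar at (353,243) and the grey low mould at (383,212). Next I'll measure these with depth.

```bash
cat > h.py <<'E'
import numpy as np,cv2
def cloud(d,c):
    v,u=np.mgrid[0:d.shape[0],0:d.shape[1]]
    X=np.stack([(u-c['cx'])/c['fx']*d,(v-c['cy'])/c['fy']*d,d],-1)
    W=(X-np.array(c['t']))@np.array(c['R'])
    W[d<=0]=np.nan
    return W
def circ(P):
    A=np.c_[2*P,np.ones(len(P))]; s=np.linalg.lstsq(A,(P**2).sum(1),rcond=None)[0]
    return s[0],s[1],np.sqrt(s[2]+s[0]**2+s[1]**2)
E
python3 - <<'E'
from cell import cams
from h import *
d=np.load('top0_d.npy');W=cloud(d,cams.camera_params('top'))
z=W[...,2]
print('bench',np.nanmedian(z[280:300,300:500]))
for n,(u,v,r) in dict(ring=(142,216,15),tall=(167,251,17),squat=(214,249,15),presser=(261,248,14),timer=(308,247,16),slim=(353,243,13),low=(383,212,14),blue=(396,246,14),yellow=(427,234,14),orange=(381,179,14),board=(206,190,36),scale=(320,192,32)).items():
    P=W[v-r:v+r+1,u-r:u+r+1].reshape(-1,3);P=P[P[:,2]>0.006]
    zm=np.percentile(P[:,2],97)
    T=P[P[:,2]>zm-0.006]
    print(n,len(P),'zmax',zm.round(4),'top mean',T.mean(0).round(4),'mid',((T.min(0)+T.max(0))/2)[:2].round(4),'ext',np.ptp(T,axis=0)[:2].round(3),'circ',np.round(circ(T[:,:2]),4))
# board rect
P=W[150:230,165:245].reshape(-1,3);P=P[(P[:,2]>.006)&(P[:,2]<.014)]
print(cv2.minAreaRect((P[:,:2]*1000).astype(np.float32)),len(P))
P=W[160:225,285:355].reshape(-1,3)
Q=P[(P[:,2]>.033)&(P[:,2]<.04)];print(Q.mean(0),cv2.minEnclosingCircle((Q[:,:2]*1000).astype(np.float32)),len(Q))
Q=P[(P[:,2]>.015)];print(cv2.minAreaRect((Q[:,:2]*1000).astype(np.float32)))
E
```

```text
bench -0.0010431375539120557
ring 166 zmax 0.0372 top mean [0.5427 0.3665 0.0342] mid [0.5427 0.3669] ext [0.062 0.061] circ [0.5425 0.3667 0.0296]
tall 310 zmax 0.0712 top mean [0.4318 0.2818 0.0689] mid [0.4328 0.2783] ext [0.062 0.063] circ [0.4325 0.2783 0.0311]
squat 286 zmax 0.0451 top mean [0.4381 0.1439 0.0419] mid [0.4387 0.1441] ext [0.048 0.048] circ [0.4384 0.1444 0.0181]
presser 145 zmax 0.0801 top mean [0.4397 0.0035 0.0775] mid [0.4392 0.0034] ext [0.021 0.02 ] circ [0.4399 0.0032 0.0089]
timer 392 zmax 0.0479 top mean [ 0.4392 -0.1406  0.0449] mid [ 0.4393 -0.142 ] ext [0.036 0.034] circ [ 0.4397 -0.1411  0.0125]
slim 189 zmax 0.0882 top mean [ 0.4434 -0.2756  0.0848] mid [ 0.444  -0.2755] ext [0.035 0.034] circ [ 0.4436 -0.2757  0.0127]
low 202 zmax 0.0485 top mean [ 0.5417 -0.3767  0.0456] mid [ 0.5395 -0.3746] ext [0.059 0.06 ] circ [ 0.5395 -0.374   0.0285]
blue 209 zmax 0.0483 top mean [ 0.4375 -0.4067  0.0455] mid [ 0.4362 -0.4054] ext [0.057 0.058] circ [ 0.4365 -0.4057  0.0284]
yellow 243 zmax 0.0472 top mean [ 0.4729 -0.5055  0.045 ] mid [ 0.4735 -0.5007] ext [0.057 0.06 ] circ [ 0.4725 -0.5006  0.0283]
orange 215 zmax 0.0475 top mean [ 0.644  -0.3709  0.0454] mid [ 0.6424 -0.37  ] ext [0.057 0.058] circ [ 0.6431 -0.3698  0.0285]
board 2184 zmax 0.0141 top mean [0.6254 0.1725 0.0106] mid [0.626  0.1725] ext [0.158 0.159] circ [0.626  0.1725 0.0635]
scale 1887 zmax 0.0391 top mean [ 0.6172 -0.1816  0.0359] mid [ 0.6081 -0.1816] ext [0.13  0.116] circ [ 0.6146 -0.1808  0.04  ]
((630.5906372070312, 160.7722930908203), (239.4402313232422, 198.24032592773438), 78.49900817871094) 2106
[ 0.61681683 -0.18152428  0.03567047] ((610.9371948242188, -181.45909118652344), 80.18787384033203) 748
((607.1896362304688, -182.0164794921875), (128.48953247070312, 138.74966430664062), 88.49211120605469)
```

>>> carry_out([
  [1.3,-1,0.5,0,0,0.5,1],
  [2,-2.2,1,0,0,1,1],
  [2.7,-3.4,1.5,0,0,1.5,1],
  [3.4,-4.6,2,0,0,2.25,1],
  [4,-5.7,2.2,0,0,2.25,1],
  [4.6,-6.8,2.5,0,0,2.25,1],
  [5.2,-7.9,2.5,0,0,2.25,1],
  [5.8,-9,2.5,0,0,2.25,1],
  [6.4,-10,2.5,0,0,2.25,1],
  [7,-11,2.5,0,0,2.25,1],
  [7.5,-12,2.5,0,0,2.25,1],
  [7.5,-13,2.5,0,0,2.25,1],
])

```text
t: 1.35
ee_pos: [0.4663, 0.0218, 0.3307]
orientation: [-3.141, 0.0, 3.141]
force: [1.4, 0.0, 0.4]
finger_gap: 0.0857
```

Run:
```python
from cell import bot,cams,spotter
import cv2,numpy as np
o=bot.get_obs();print(o['t'],o['ee_pos'],o['orientation'],o['qpos'])
p,d=cams.snapshot('wrist');c=cams.camera_params('wrist');cv2.imwrite("pics/w1.png",p[:,:,::-1]);np.save('w1_d.npy',d);np.save('w1_p.npy',p);np.savez('w1_c.npz',**c)
print(-np.array(c['R']).T@c['t'],c['R'])
```

```text
1.35 [0.46633973 0.02181854 0.3306596 ] [-3.14081901e+00  8.49141089e-05  3.14100307e+00] [-5.25784455e-02  1.03658402e-01  1.71732289e+00 -7.92896972e-04
  1.32048643e+00 -1.62258880e+00]
[0.38333072 0.0169612  0.47317803] [[ 0.0035442   0.99998771 -0.00346599]
 [ 0.94711289 -0.00224457  0.32089273]
 [ 0.32088101 -0.00441999 -0.9471092 ]]
```

View pics/w1.png

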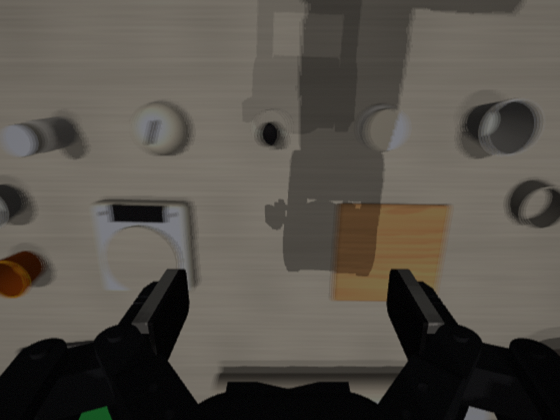

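The wrist view shows the whole bench upside down. The scale is at (145,250) with its display towards the robot, and the board is at (390,250). I'll measure both here.

Run:
```python
from h import *
from cell import cams
def analyse(p,W,tag):
    hsv=cv2.cvtColor(p,cv2.COLOR_RGB2HSV)
    m=(np.abs(W[...,2]-.010)<.006)&(abs(W[...,0]-.626)<.12)&(abs(W[...,1]-.172)<.12)
    m=cv2.morphologyEx(m.astype(np.uint8),cv2.MORPH_OPEN,np.ones((3,3)))
    n,l,s,_=cv2.connectedComponentsWithStats(m);k=1+np.argmax(s[1:,4])
    P=W[l==k];print(tag,'board',s[k],cv2.minAreaRect((P[:,:2]*1000).astype(np.float32)),P.mean(0))
    m=(np.abs(W[...,2]-.028)<.016)&(abs(W[...,0]-.61)<.1)&(abs(W[...,1]+.18)<.09)
    m=cv2.morphologyEx(m.astype(np.uint8),cv2.MORPH_OPEN,np.ones((3,3)))
    n,l,s,_=cv2.connectedComponentsWithStats(m);k=1+np.argmax(s[1:,4])
    P=W[l==k];print('scale',s[k],cv2.minAreaRect((P[:,:2]*1000).astype(np.float32)))
    h=P[:,2];print(np.histogram(h,bins=np.arange(.01,.046,.003)))
p=np.load('w1_p.npy');c=dict(np.load('w1_c.npz'));Ww=cloud(np.load('w1_d.npy'),c)
analyse(p,Ww,'wrist')
p=np.load('top0_p.npy');Wt=cloud(np.load('top0_d.npy'),cams.camera_params('top'));analyse(p,Wt,'top')
p=np.load('side0_p.npy');W=cloud(np.load('side0_d.npy'),cams.camera_params('side'));analyse(p,W,'side')
cv2.imwrite('pics/c1.png',cv2.resize(np.load('top0_p.npy')[150:260,120:340,::-1],None,fx=3.5,fy=3.5,interpolation=2))
```

```text
wrist board [ 335  202  119   98 9241] ((624.1602783203125, 168.8434295654297), (159.75462341308594, 159.55287170410156), 88.83937072753906) [0.61110054 0.16371185 0.00928543]
scale [  96  199  102   93 7743] ((605.1842651367188, -184.1776580810547), (128.7688446044922, 138.8224639892578), 88.4969482421875)
(array([  22,  106,  118,  123,  238,  304, 2501,  854, 2722,  755,    0]), array([0.01 , 0.013, 0.016, 0.019, 0.022, 0.025, 0.028, 0.031, 0.034,
       0.037, 0.04 , 0.043]))
top board [ 180  165   52   50 2353] ((626.6466674804688, 173.10086059570312), (159.3734893798828, 157.08740234375), 88.91940307617188) [0.62655864 0.17212109 0.00906182]
scale [ 299  171   42   45 1868] ((607.195556640625, -182.0135040283203), (128.4854736328125, 138.75125122070312), 88.48553466796875)
(array([  4,  11,  13,  22,  99, 265, 419, 398, 442, 169,  26]), array([0.01 , 0.013, 0.016, 0.019, 0.022, 0.025, 0.028, 0.031, 0.034,
       0.037, 0.04 , 0.043]))
side board [ 245  163   74   34 1604] ((627.35546875, 173.3533935546875), (164.54090881347656, 162.10366821289062), 88.85865020751953) [0.62335214 0.16451813 0.01035581]
scale [ 299  219   82   47 2475] ((607.0316772460938, -183.08551025390625), (135.4337921142578, 141.19796752929688), 89.80691528320312)
(array([ 10,  81, 108, 102, 108, 173, 539, 365, 614, 374,   1]), array([0.01 , 0.013, 0.016, 0.019, 0.022, 0.025, 0.028, 0.031, 0.034,
       0.037, 0.04 , 0.043]))
```

View pics/c1.png

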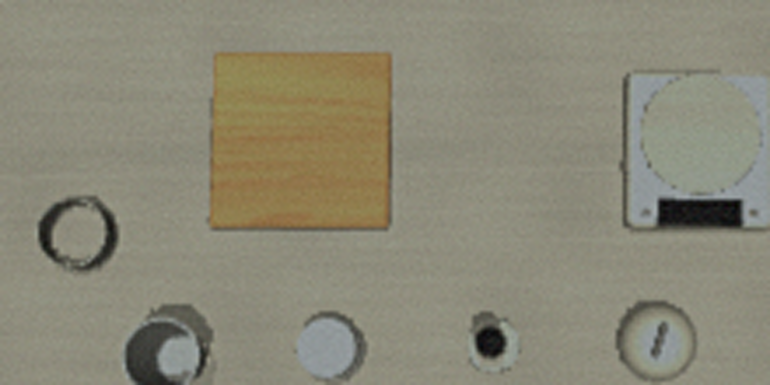

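>>> carry_out([
  [0.3,-0.5,0,0,0,0,1],
  [0.3,-0.5,0,0,0,0,1],
  [0.3,-0.5,0,0,0,0,1],
])

```text
t: 1.7
ee_pos: [0.4788, -0.004, 0.3301]
orientation: [-3.138, -0.001, 3.136]
force: [0.2, 0.5, -0.2]
finger_gap: 0.0857
```

```bash
cat >> h.py <<'E'
def comp(m):
    m=cv2.morphologyEx(m.astype(np.uint8),cv2.MORPH_OPEN,np.ones((3,3)))
    n,l,s,_=cv2.connectedComponentsWithStats(m);k=1+np.argmax(s[1:,4]); return l==k
def near(W,x,y,r,z0,z1): return (W[...,2]>z0)&(W[...,2]<z1)&(np.hypot(W[...,0]-x,W[...,1]-y)<r)
E
python3 - <<'E'
from h import *
from cell import cams,bot
o=bot.get_obs();print(o['t'],o['ee_pos'],np.abs(o['dq']).max())
p,d=cams.snapshot('wrist');c=cams.camera_params('wrist');np.save('w2_p.npy',p);np.save('w2_d.npy',d);np.savez('w2_c.npz',**c)
W=cloud(d,c)
P=W[comp(near(W,.626,.172,.13,.005,.016))];print('board',cv2.minAreaRect((P[:,:2]*1000).astype(np.float32)),'z',np.median(P[:,2]))
P=W[comp(near(W,.607,-.182,.11,.012,.044))];print('scale',cv2.minAreaRect((P[:,:2]*1000).astype(np.float32)))
print('bench',np.median(W[near(W,.55,0,.05,-.02,.02)][:,2]))
for n,x,y,h in [('ring',.5425,.3667,.035),('tall',.4325,.2783,.07),('presser',.44,.0035,.078),('slim',.4435,-.2757,.085),('low',.5395,-.374,.046)]:
    T=W[near(W,x,y,.06,h-.004,h+.005)]
    if len(T)>5: print(n,len(T),((T.min(0)+T.max(0))/2).round(4),np.ptp(T,axis=0).round(3),np.round(circ(T[:,:2]),4))
# pan ellipse: pan edge in colour
g=cv2.cvtColor(p,cv2.COLOR_RGB2GRAY); cv2.imwrite('pics/pan.png',cv2.resize(p[190:310,80:220,::-1],None,fx=5,fy=5))
E
```

```text
1.7 [ 0.47880496 -0.00402816  0.33012783] 0.027939456199778695
board ((622.4204711914062, 176.79107666015625), (160.27230834960938, 158.49557495117188), 89.09871673583984) z 0.010111584764533872
scale ((605.1600341796875, -176.61924743652344), (128.83523559570312, 138.88131713867188), 88.45198822021484)
bench 0.00012072067931261168
ring 155 [0.5429 0.3499 0.0341] [0.051 0.021 0.006] [0.5392 0.3695 0.0291]
tall 504 [0.4295 0.2773 0.0695] [0.065 0.058 0.007] [0.4295 0.2808 0.0309]
presser 412 [0.437  0.0066 0.0771] [0.025 0.025 0.006] [0.4367 0.0064 0.0089]
slim 916 [ 0.4422 -0.2723  0.0845] [0.036 0.038 0.007] [ 0.4421 -0.2712  0.0131]
low 277 [ 0.5387 -0.3634  0.0451] [0.059 0.044 0.006] [ 0.5383 -0.3705  0.0281]
```

View pics/pan.png

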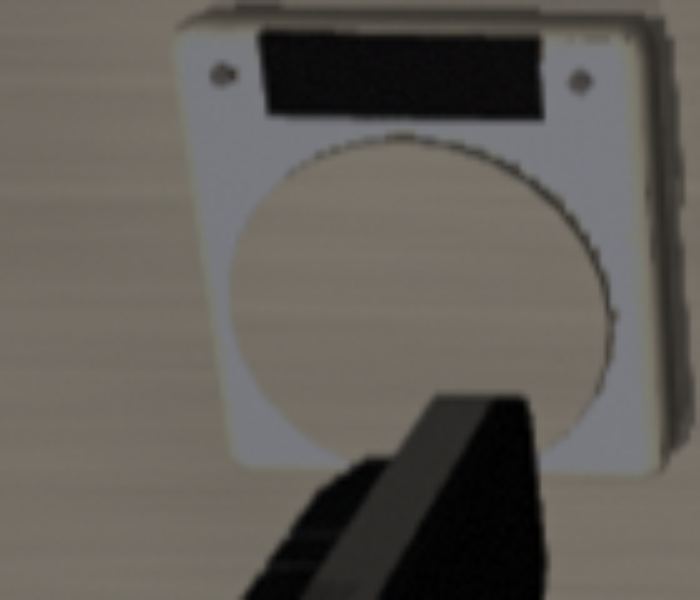

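```bash
cat > look.py <<'E'
from h import *
from cell import cams,bot
def look():
    o=bot.get_obs();c=cams.camera_params('wrist');p,d=cams.snapshot('wrist')
    print('t',round(o['t'],2),o['ee_pos'].round(4),o['orientation'].round(4),'gap',round(o['finger_gap'],4),'dq',np.abs(o['dq']).max().round(3))
    return p,d,c,cloud(d,c)
E
python3 - <<'E'
from look import *
for i in range(2):
    p,d,c,W=look()
    P=W[comp(near(W,.626,.172,.13,.005,.016))];print('board',cv2.minAreaRect((P[:,:2]*1000).astype(np.float32)),'z',np.median(P[:,2]))
    P=W[comp(near(W,.607,-.182,.11,.012,.044))];print('scale',cv2.minAreaRect((P[:,:2]*1000).astype(np.float32)))
    for n,x,y,h in [('ring',.5425,.3667,.035),('tall',.4325,.2783,.07),('presser',.44,.0035,.078),('slim',.4435,-.2757,.085),('low',.5395,-.374,.046)]:
        T=W[near(W,x,y,.06,h-.004,h+.005)]
        if len(T)>5: print(n,len(T),((T.min(0)+T.max(0))/2).round(4),np.ptp(T,axis=0).round(3),np.round(circ(T[:,:2]),4))
E
```

```text
t 1.75 [ 0.4787 -0.0035  0.3303] [-3.1385e+00 -7.0000e-04  3.1375e+00] gap 0.0854 dq 0.017
board ((622.8627319335938, 175.780029296875), (159.80555725097656, 159.43370056152344), 89.12328338623047) z 0.009928551498090365
scale ((604.6566772460938, -177.14114379882812), (128.56324768066406, 137.7328643798828), 88.6025390625)
ring 149 [0.5431 0.3487 0.0337] [0.051 0.022 0.005] [0.5398 0.3684 0.0287]
tall 500 [0.4296 0.2772 0.069 ] [0.065 0.059 0.006] [0.4299 0.2804 0.031 ]
presser 413 [0.4372 0.0055 0.0772] [0.025 0.025 0.006] [0.4369 0.0058 0.0089]
slim 917 [ 0.4421 -0.2721  0.0843] [0.036 0.037 0.006] [ 0.4419 -0.2718  0.0131]
low 268 [ 0.5384 -0.363   0.0452] [0.06  0.044 0.006] [ 0.538  -0.3711  0.0281]
t 1.8 [ 0.4787 -0.0032  0.3304] [-3.1385e+00 -5.0000e-04  3.1382e+00] gap 0.0855 dq 0.01
board ((622.47265625, 176.05531311035156), (159.9294891357422, 158.3980255126953), 89.11717987060547) z 0.009938013337526608
scale ((605.0670776367188, -177.082275390625), (128.93511962890625, 138.552734375), 88.5536117553711)
ring 149 [0.5422 0.3497 0.0339] [0.053 0.023 0.006] [0.5396 0.3686 0.0288]
tall 497 [0.4304 0.2774 0.0693] [0.065 0.059 0.007] [0.4299 0.2803 0.031 ]
presser 413 [0.4372 0.0057 0.0774] [0.025 0.025 0.006] [0.4368 0.006  0.0089]
slim 917 [ 0.4424 -0.2727  0.0843] [0.036 0.037 0.006] [ 0.442  -0.2717  0.0131]
low 261 [ 0.5379 -0.363   0.0451] [0.059 0.042 0.006] [ 0.5379 -0.371   0.0281]
```

>>> carry_out([
  [0.2,-1.2,0,0,0,0,1],
  [0.4,-2.4,-0.2,0,0,0,1],
  [0.6,-3.6,-0.5,0,0,0,1],
  [0.8,-4.7,-1,0,0,0,1],
  [1,-5.8,-1.6,0,0,0,1],
  [1.2,-6.8,-2.2,0,0,0,1],
  [1.3,-7.8,-3,0,0,0,1],
  [1.5,-8.8,-3.8,0,0,0,1],
  [1.5,-9.25,-4.5,0,0,0,1],
  [1.5,-9.25,-4.5,0,0,0,1],
  [1.5,-9.25,-4.5,0,0,0,1],
  [1.5,-9.25,-4.5,0,0,0,1],
])

```text
t: 3.05
ee_pos: [0.5396, -0.3722, 0.1522]
orientation: [-3.137, 0.001, 3.14]
force: [0.1, 0.2, 0.3]
finger_gap: 0.0853
```

Run:
```python
from look import *
p,d,c,W=look();cv2.imwrite('pics/w3.png',p[:,:,::-1])
T=W[near(W,.5385,-.373,.06,.046-.004,.046+.005)]
print(len(T),((T.min(0)+T.max(0))/2).round(4),np.ptp(T,axis=0).round(3),np.round(circ(T[:,:2]),4))
```

```text
t 3.05 [ 0.5396 -0.3722  0.1522] [-3.1372e+00  1.5000e-03  3.1400e+00] gap 0.0853 dq 0.01
1213 [ 0.5382 -0.3725  0.0451] [0.06  0.059 0.006] [ 0.5377 -0.3722  0.0281]
```

View pics/w3.png

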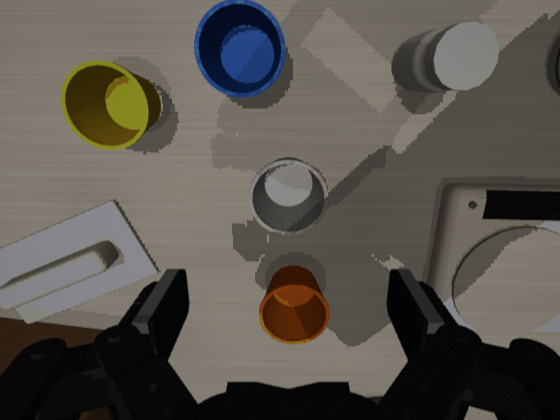

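The low mould is at (288,196), between the jaws. I'll descend and grip it.

>>> carry_out([
  [0,0,-0.8,0,0,0,1],
  [0,0,-1.6,0,0,0,1],
  [0,0,-2.4,0,0,0,1],
  [0,0,-3.0,0,0,0,1],
  [0,0,-3.3,0,0,0,1],
  [0,0,-3.3,0,0,0,1],
  [0,0,-3.3,0,0,0,0.3],
  [0,0,-3.3,0,0,0,0.3],
  [0,0,-3.3,0,0,0,0.3],
  [0,0,-3.3,0,0,0,0.3],
  [0,0,-3.3,0,0,0,0.3],
  [0,0,-3.3,0,0,0,0.3],
], newtons=30)

```text
t: 4.3
ee_pos: [0.5405, -0.3727, 0.0227]
orientation: [-3.135, 0.004, 3.14]
force: [-0.6, 2.6, 8.4]
finger_gap: 0.0564
```

Run:
```python
from look import *
p,d,c,W=look();cv2.imwrite('pics/w4.png',p[:,:,::-1])
T=W[near(W,.5385,-.373,.06,.046-.006,.046+.006)]
if len(T): print(len(T),((T.min(0)+T.max(0))/2).round(4),np.ptp(T,axis=0).round(3),np.round(circ(T[:,:2]),4))
```

```text
t 4.3 [ 0.5405 -0.3727  0.0227] [-3.1354  0.004   3.1401] gap 0.0564 dq 0.002
6350 [ 0.5385 -0.3724  0.046 ] [0.061 0.084 0.012] [ 0.5364 -0.3723  0.0294]
```

View pics/w4.png

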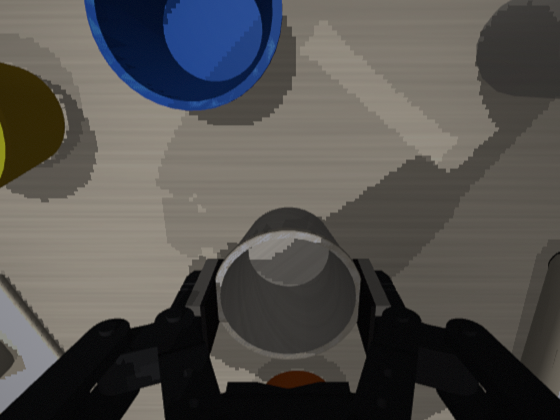

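>>> carry_out([
  [0,0,0.4,0,0,0,0.3],
  [0,0,1,0,0,0,0.3],
  [0,0,2,0,0,0,0.3],
  [0,0,3,0,0,0,0.3],
  [0,0.8,3.75,0,0,0,0.3],
  [0,1.8,3.75,0,0,0,0.3],
  [0,2.8,3.75,0,0,0,0.3],
  [0,3.8,3.75,0,0,0,0.3],
  [0,4.4,3.75,0,0,0,0.3],
  [0,4.75,3.75,0,0,0,0.3],
  [0,4.75,3.75,0,0,0,0.3],
  [0,4.75,3.75,0,0,0,0.3],
])

```text
t: 5.55
ee_pos: [0.5408, -0.1834, 0.1734]
orientation: [-3.135, 0.005, 3.14]
force: [-0.2, -0.2, -1.9]
finger_gap: 0.0568
```

Run:
```python
from look import *
p,d,c,W=look();cv2.imwrite('pics/w5.png',p[:,:,::-1]);np.savez('w5.npz',p=p,d=d,**c)
m=comp(near(W,.607,-.182,.11,.012,.044));P=W[m];print('scale',cv2.minAreaRect((P[:,:2]*1000).astype(np.float32)), P.min(0),P.max(0))
```

```text
t 5.55 [ 0.5408 -0.1834  0.1734] [-3.1347  0.005   3.1401] gap 0.0568 dq 0.016
scale ((573.5216674804688, -177.57830810546875), (130.37353515625, 75.23712158203125), 88.65280151367188) [ 0.5347095  -0.24322469  0.01213915] [ 0.61266244 -0.11210465  0.0381359 ]
```

View pics/w5.png

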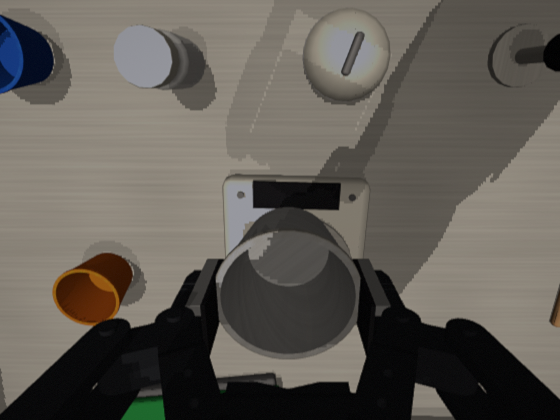

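The low mould is held between the fingers (rim around (288,293)), and the scale's front edge is at row ~180. I'll carry it over the pan and lower it.

>>> carry_out([
  [0.8,0.08,0,0,0,0,0.3],
  [1.6,0.08,-0.5,0,0,0,0.3],
  [2,0.08,-1.2,0,0,0,0.3],
  [2,0.08,-1.8,0,0,0,0.3],
  [2,0.08,-2.3,0,0,0,0.3],
  [2,0.08,-2.6,0,0,0,0.3],
  [2,0.08,-2.75,0,0,0,0.3],
  [2,0.08,-2.75,0,0,0,0.3],
  [2,0.08,-2.75,0,0,0,0.3],
])

```text
t: 6.5
ee_pos: [0.6212, -0.181, 0.0641]
orientation: [-3.134, 0.006, 3.139]
force: [0.5, 0.6, -1.1]
finger_gap: 0.0564
```

Run:
```python
from look import *
p,d,c,W=look();cv2.imwrite('pics/w6.png',p[:,:,::-1])
s,_=cams.snapshot('side');cv2.imwrite('pics/s6.png',cv2.resize(s[180:300,260:430,::-1],None,fx=4,fy=4))
```

```text
t 6.5 [ 0.6212 -0.181   0.0641] [-3.1343  0.006   3.1391] gap 0.0564 dq 0.009
```

View pics/s6.png

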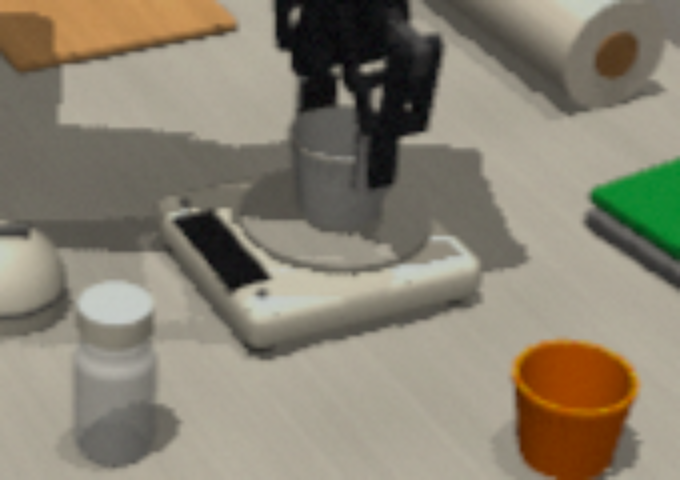

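>>> carry_out([
  [0,0,-0.05,0,0,0,0.3],
  [0,0,-0.1,0,0,0,0.3],
  [0,0,-0.13,0,0,0,0.3],
  [0,0,-0.13,0,0,0,0.3],
])

```text
t: 7.0
ee_pos: [0.6212, -0.1808, 0.059]
orientation: [-3.134, 0.006, 3.139]
force: [0.0, -0.7, 0.0]
finger_gap: 0.0563
```

>>> carry_out([
  [0,0,-0.02,0,0,0,0.3],
  [0,0,-0.02,0,0,0,1],
  [0,0,-0.02,0,0,0,1],
  [0,0,-0.02,0,0,0,1],
  [0,0,-0.02,0,0,0,1],
  [0,0,0.5,0,0,0,1],
  [0,0,1.2,0,0,0,1],
  [0,0,2.2,0,0,0,1],
  [0,0,3,0,0,0,1],
  [0,0,3,0,0,0,1],
  [0,0,3,0,0,0,1],
])

```text
t: 8.1
ee_pos: [0.6213, -0.1808, 0.1793]
orientation: [-3.134, 0.007, 3.139]
force: [-0.2, 0.2, -1.1]
finger_gap: 0.0854
```

Run:
```python
from look import *
p,d,c,W=look();cv2.imwrite('pics/w7.png',p[:,:,::-1]);np.savez('w7.npz',p=p,d=d,**c)
T=W[near(W,.6185,-.18,.045,.078,.088)]
print(len(T),((T.min(0)+T.max(0))/2).round(4),np.ptp(T,axis=0).round(3),np.round(circ(T[:,:2]),4))
t,dt=cams.snapshot('top');W=cloud(dt,cams.camera_params('top'));np.save('top7.npy',t)
T=W[near(W,.6185,-.18,.045,.076,.09)]
print(len(T),((T.min(0)+T.max(0))/2).round(4),np.ptp(T,axis=0).round(3),np.round(circ(T[:,:2]),4))
```

```text
t 8.1 [ 0.6213 -0.1808  0.1793] [-3.134   0.0071  3.1394] gap 0.0854 dq 0.031
1310 [ 0.6194 -0.1805  0.0812] [0.061 0.06  0.006] [ 0.6187 -0.1806  0.0281]Traceback (most recent call last):
  File "<stdin>", line 7, in <module>
    return umr_minimum(a, axis, None, out, keepdims, initial, where)
ValueError: zero-size array to reduction operation minimum which has no identity
```

View pics/w7.png

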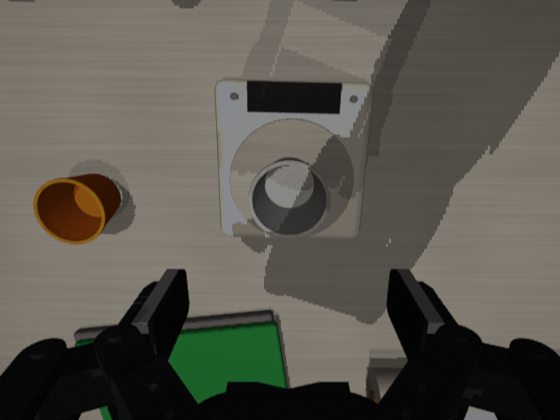

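Run:
```python
from h import *
f=np.load('w7.npz');W=cloud(f['d'],f)
P=W[comp(near(W,.607,-.182,.12,.012,.044))];print('scale',cv2.minAreaRect((P[:,:2]*1000).astype(np.float32)))
# pan mask by plane height
for z0,z1 in[(.0335,.040)]:
    m=near(W,.618,-.18,.08,z0,z1);m=comp(m);cv2.imwrite('pics/m7.png',m*255)
    h=cv2.convexHull(np.argwhere(m)[:,::-1]);P=np.array([W[v,u] for u,v in h[:,0]]);print(len(P),np.round(circ(P[:,:2]),4),P.min(0),P.max(0))
print(np.histogram(W[near(W,.618,-.18,.09,.02,.045)][:,2],bins=np.arange(.02,.045,.001)))
```

```text
scale ((605.5625, -178.45852661132812), (130.38462829589844, 138.12954711914062), 88.61326599121094)
42 [ 0.6182 -0.1787  0.0526] [ 0.56624262 -0.23090979  0.0335345 ] [ 0.66687163 -0.12608774  0.03698605]
(array([   1,   36,   79,   91,   99,   57,  116,  417, 1305, 3633, 4042,
       1128,   98,   33,  459, 2766, 2781,  462,  130,  732,  773,  168,
         45,   46]), array([0.02 , 0.021, 0.022, 0.023, 0.024, 0.025, 0.026, 0.027, 0.028,
       0.029, 0.03 , 0.031, 0.032, 0.033, 0.034, 0.035, 0.036, 0.037,
       0.038, 0.039, 0.04 , 0.041, 0.042, 0.043, 0.044]))[ WARN:0@0.113] global loadsave.cpp:1063 imwrite_ Unsupported depth image for selected encoder is fallbacked to CV_8U.
```

View pics/m7.png

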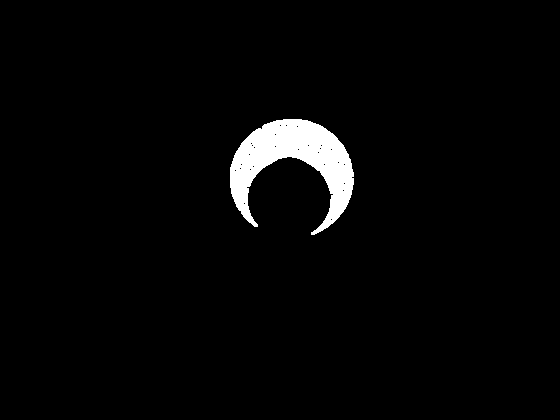

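The pan centre fits to (0.618,-0.179) and the mould stands at (0.619,-0.1805), so it is centred to 2 mm. Next is the tall mould.

>>> carry_out([
  [-0.4,1,0.2,0,0,0,1],
  [-0.9,2.1,0.2,0,0,0,1],
  [-1.3,3.2,0.2,0,0,0,1],
  [-1.8,4.3,0.2,0,0,0,1],
  [-2.3,5.4,0.2,0,0,0,1],
  [-2.7,6.5,0.2,0,0,0,1],
  [-3.2,7.6,0.2,0,0,0,1],
  [-3.6,8.7,0.2,0,0,0,1],
  [-4.1,9.8,0.2,0,0,0,1],
  [-4.5,10.8,0.2,0,0,0,1],
  [-4.75,11.5,0.2,0,0,0,1],
  [-4.75,11.5,0.2,0,0,0,1],
])

```text
t: 9.4
ee_pos: [0.4289, 0.2818, 0.1845]
orientation: [-3.135, 0.002, -3.14]
force: [0.2, -0.2, -0.4]
finger_gap: 0.0858
```

>>> carry_out([
  [0,0,0,0,0,0,1],
  [0,0,0,0,0,0,1],
])

```text
t: 9.6
ee_pos: [0.4287, 0.2812, 0.1837]
orientation: [-3.134, 0.001, -3.141]
force: [-0.0, -0.1, -0.2]
finger_gap: 0.0854
```

Run:
```python
from look import *
p,d,c,W=look();cv2.imwrite('pics/w8.png',p[:,:,::-1])
T=W[near(W,.431,.279,.05,.066,.075)]
print(len(T),((T.min(0)+T.max(0))/2).round(4),np.ptp(T,axis=0).round(3),np.round(circ(T[:,:2]),4))
```

```text
t 9.6 [0.4287 0.2812 0.1837] [-3.1336e+00  1.0000e-03 -3.1407e+00] gap 0.0854 dq 0.013
1285 [0.4302 0.2815 0.0688] [0.066 0.065 0.006] [0.4297 0.2814 0.031 ]
```

View pics/w8.png

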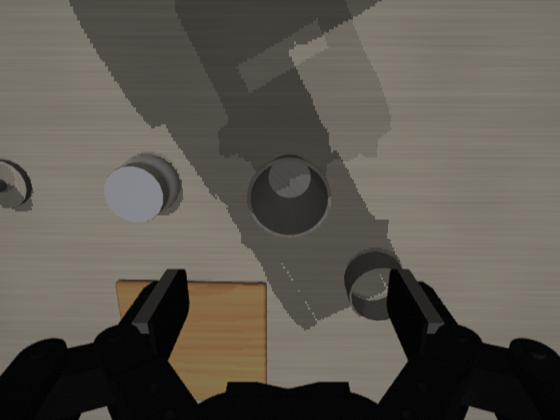

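>>> carry_out([
  [0.09,0,-0.8,-0.06,0,0,1],
  [0.09,0,-1.6,-0.06,0,0,1],
  [0.09,0,-2.4,-0.06,0,0,1],
  [0.09,0,-3.1,-0.06,0,0,1],
  [0.09,0,-3.5,-0.06,0,0,1],
  [0.09,0,-3.5,-0.06,0,0,1],
  [0.09,0,-3.5,-0.06,0,0,0.3],
  [0.09,0,-3.5,-0.06,0,0,0.3],
  [0.09,0,-3.5,-0.06,0,0,0.3],
  [0.09,0,-3.5,-0.06,0,0,0.3],
  [0.09,0,-3.5,-0.06,0,0,0.3],
  [0.09,0,-3.5,-0.06,0,0,0.3],
], newtons=30)

```text
t: 10.85
ee_pos: [0.4333, 0.2811, 0.0456]
orientation: [-3.126, 0.003, -3.141]
force: [-1.3, -2.3, 6.3]
finger_gap: 0.0625
```

Run:
```python
from look import *
p,d,c,W=look();cv2.imwrite('pics/w9.png',p[:,:,::-1])
```

```text
t 10.85 [0.4333 0.2811 0.0456] [-3.1262  0.0035 -3.1413] gap 0.0625 dq 0.001
```

View pics/w9.png

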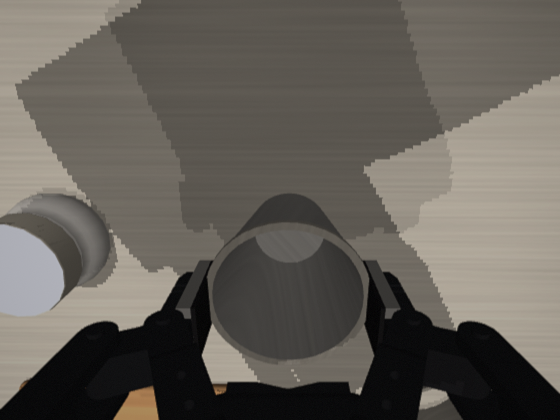

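Grip closed on the tall mould (rim at about (288,290), gap 62.5 mm). I'll lift it straight up and carry it to above the pan.

>>> carry_out([
  [0,0,0.4,0,0,0,0.3],
  [0,0,1.2,0,0,0,0.3],
  [0,0,2.2,0,0,0,0.3],
  [0,0,3.2,0,0,0,0.3],
  [0.2,-0.6,4,0,0,0,0.3],
  [0.6,-1.5,4,0,0,0,0.3],
  [1,-2.5,4,0,0,0,0.3],
  [1.5,-3.6,4,0,0,0,0.3],
  [1.9,-4.7,4,0,0,0,0.3],
  [2.4,-5.8,4,0,0,0,0.3],
  [2.8,-6.9,4,0,0,0,0.3],
  [3.2,-8,4,0,0,0,0.3],
])

```text
t: 12.1
ee_pos: [0.5618, -0.0411, 0.2069]
orientation: [-3.126, 0.005, 3.142]
force: [0.1, -0.2, -1.3]
finger_gap: 0.0623
```

Run:
```python
from cell import bot
o=bot.get_obs();p=o['ee_pos'];print(p,(np:=__import__('numpy')).round((np.array([.6223,-.1807,.16])-p)/.04,2),o['finger_gap'])
```

```text
[ 0.56184319 -0.04111661  0.20692695] [ 1.51 -3.49 -1.17] 0.062292063964655184
```

>>> carry_out([
  [0.5,-1.1,0,0,0,0,0.3],
  [1,-2.2,-0.3,0,0,0,0.3],
  [1.5,-3.2,-0.7,0,0,0,0.3],
  [1.5,-3.49,-1.1,0,0,0,0.3],
  [1.5,-3.49,-1.15,0,0,0,0.3],
  [1.5,-3.49,-1.15,0,0,0,0.3],
  [1.5,-3.49,-1.15,0,0,0,0.3],
])

```text
t: 12.8
ee_pos: [0.622, -0.1795, 0.1623]
orientation: [-3.126, 0.007, -3.14]
force: [0.3, 0.3, -0.7]
finger_gap: 0.0622
```

Run:
```python
from look import *
p,d,c,W=look();cv2.imwrite('pics/w10.png',p[:,:,::-1])
s,_=cams.snapshot('side');cv2.imwrite('pics/s10.png',cv2.resize(s[150:280,260:430,::-1],None,fx=4,fy=4))
print(bot.get_obs()['force'])
```

```text
t 12.8 [ 0.622  -0.1795  0.1623] [-3.1257  0.0066 -3.1404] gap 0.0622 dq 0.006
[ 0.18446813  0.52345983 -0.95953284]
```

View pics/s10.png

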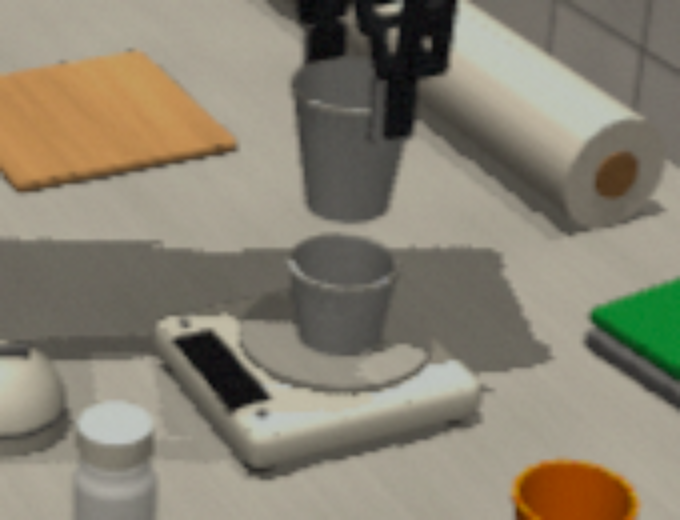

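View pics/w10.png

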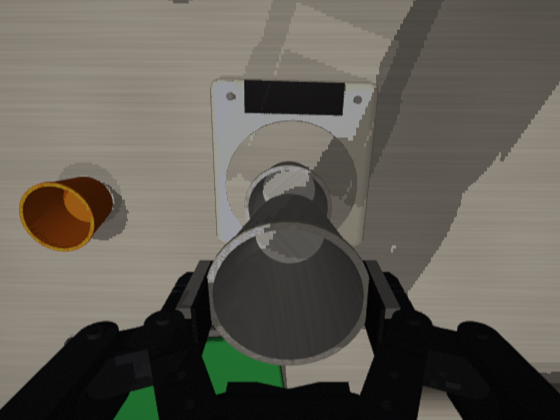

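>>> carry_out([
  [0,-0.03,-0.4,0,0,0,0.3],
  [0,-0.03,-0.8,0,0,0,0.3],
  [0,-0.03,-1.1,0,0,0,0.3],
  [0,-0.03,-1.3,0,0,0,0.3],
  [0,-0.03,-1.4,0,0,0,0.3],
  [0,-0.03,-1.4,0,0,0,0.3],
])

```text
t: 13.5
ee_pos: [0.622, -0.1807, 0.1056]
orientation: [-3.126, 0.006, -3.14]
force: [0.4, 0.8, -2.0]
finger_gap: 0.0623
```

>>> carry_out([
  [0,0,-0.06,0,0,0,0.3],
  [0,0,-0.12,0,0,0,0.3],
  [0,0,-0.12,0,0,0,0.3],
])

```text
t: 13.8
ee_pos: [0.6219, -0.1808, 0.1007]
orientation: [-3.126, 0.006, -3.14]
force: [0.3, 0.5, -0.8]
finger_gap: 0.0627
```

>>> carry_out([
  [0,0,-0.05,0,0,0,0.3],
  [0,0,-0.08,0,0,0,0.3],
  [0,0,-0.08,0,0,0,0.3],
])

```text
t: 14.1
ee_pos: [0.6219, -0.1808, 0.0974]
orientation: [-3.126, 0.006, -3.14]
force: [0.4, -1.0, -2.2]
finger_gap: 0.0618
```

>>> carry_out([
  [0,0,-0.02,0,0,0,0.3],
  [0,0,-0.03,0,0,0,0.3],
  [0,0,-0.03,0,0,0,0.3],
])

```text
t: 14.4
ee_pos: [0.6223, -0.181, 0.0968]
orientation: [-3.125, 0.007, -3.14]
force: [-0.7, 0.1, 5.3]
finger_gap: 0.0624
```

Run:
```python
from look import *
p,d,c,W=look();cv2.imwrite('pics/w11.png',p[:,:,::-1]);print(bot.get_obs()['force'])
s,_=cams.snapshot('side');cv2.imwrite('pics/s11.png',cv2.resize(s[170:270,280:410,::-1],None,fx=5,fy=5,interpolation=2))
```

```text
t 14.4 [ 0.6223 -0.181   0.0968] [-3.1254  0.0071 -3.1403] gap 0.0624 dq 0.001
[-0.05786866  0.67040351  5.84077523]
```

View pics/s11.png

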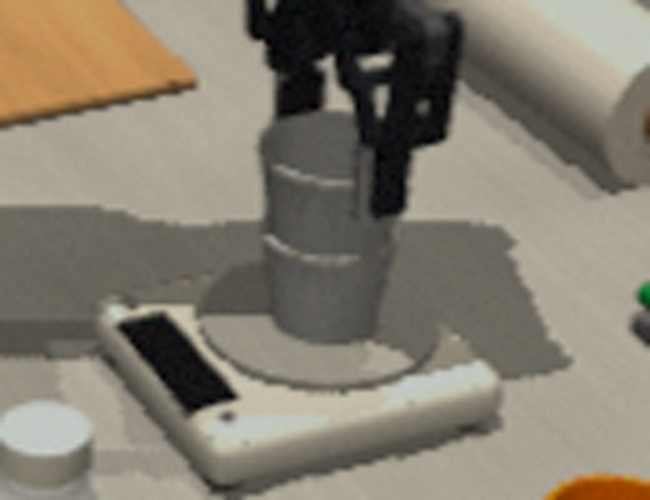

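>>> carry_out([
  [0,0,-0.015,0,0,0,0.3],
  [0,0,-0.025,0,0,0,0.3],
  [0,0,-0.025,0,0,0,0.3],
])

```text
t: 14.8
ee_pos: [0.6226, -0.181, 0.0966]
orientation: [-3.125, 0.008, -3.14]
force: [-1.3, 1.0, 8.3]
finger_gap: 0.0626
```

>>> carry_out([
  [0,0,0.0,0,0,0,0.3],
  [0,0,0,0,0,0,1],
  [0,0,0,0,0,0,1],
  [0,0,0,0,0,0,1],
  [0,0,0,0,0,0,1],
  [0,0,0.5,0,0,0,1],
  [0,0,1.2,0,0,0,1],
  [0,0,2.2,0,0,0,1],
  [0,0,2.7,0,0,0,1],
  [0,0,2.7,0,0,0,1],
  [0,0,2.7,0,0,0,1],
])

```text
t: 15.9
ee_pos: [0.6224, -0.1809, 0.2041]
orientation: [-3.125, 0.007, -3.14]
force: [0.8, 0.0, 0.0]
finger_gap: 0.0854
```

Run:
```python
from look import *
p,d,c,W=look();cv2.imwrite('pics/w12.png',p[:,:,::-1]);
m=near(W,.619,-.18,.045,.1,.135);T=W[m]
print(np.histogram(T[:,2],bins=np.arange(.1,.135,.002)))
zt=np.percentile(T[:,2],90);T=T[T[:,2]>zt-.004]
print(zt,len(T),((T.min(0)+T.max(0))/2).round(4),np.ptp(T,axis=0).round(3),np.round(circ(T[:,:2]),4))
A=np.c_[T[:,:2],np.ones(len(T))];print('tilt',np.linalg.lstsq(A,T[:,2],rcond=None)[0])
s,_=cams.snapshot('side');cv2.imwrite('pics/s12.png',cv2.resize(s[170:270,280:410,::-1],None,fx=5,fy=5,interpolation=2))
```

```text
t 15.9 [ 0.6224 -0.1809  0.2041] [-3.1253  0.0075 -3.1402] gap 0.0854 dq 0.023
(array([ 161,  148,  158,  159,  168,  186,  174,  195,  180,  298, 1159,
        101,    0,    0,    0,    0,    0]), array([0.1  , 0.102, 0.104, 0.106, 0.108, 0.11 , 0.112, 0.114, 0.116,
       0.118, 0.12 , 0.122, 0.124, 0.126, 0.128, 0.13 , 0.132, 0.134]))
0.12154357555872226 1599 [ 0.6193 -0.1803  0.1203] [0.066 0.065 0.005] [ 0.6189 -0.1804  0.031 ]
tilt [-0.00880059  0.00071019  0.12624946]
```

View pics/s12.png

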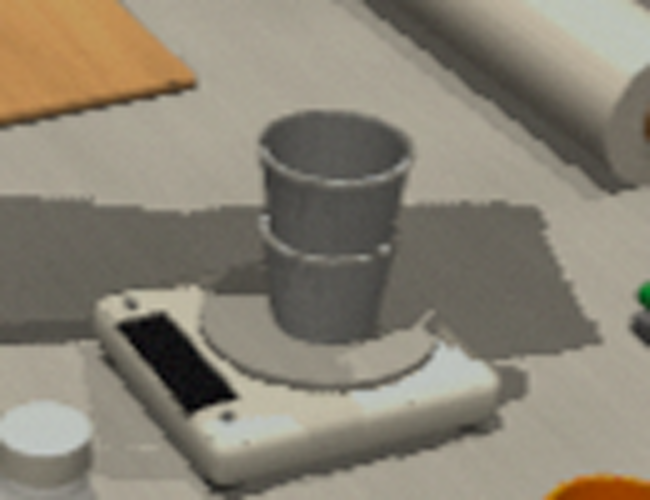

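View pics/w12.png

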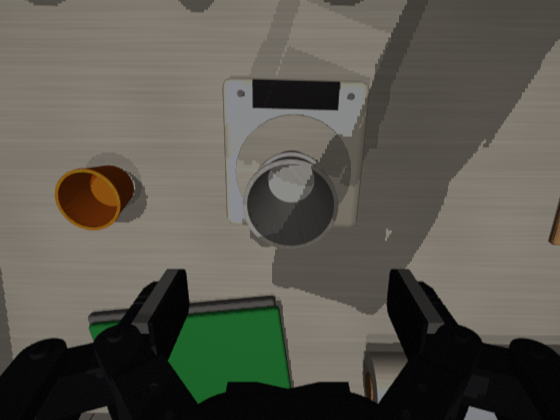

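The rim reads about 39 mm above the low mould's rim, so the nest is at the loose end of the snug range (underside about 15 mm up). I'll straighten the tool, re-grip and give one more light push.

>>> carry_out([
  [-0.03,0,-0.8,0.11,0.05,0,1],
  [-0.03,0,-1.6,0.11,0.05,0,1],
  [-0.03,0,-2.2,0.11,0.05,0,1],
  [-0.03,0,-2.6,0.11,0.05,0,1],
  [-0.03,0,-2.6,0.11,0.05,0,1],
  [-0.03,0,-2.6,0.11,0.05,0,0.3],
  [-0.03,0,-2.6,0.11,0.05,0,0.3],
  [-0.03,0,-2.6,0.11,0.05,0,0.3],
  [-0.03,0,-2.6,0.11,0.05,0,0.3],
  [-0.03,0,-2.6,0.11,0.05,0,0.3],
  [-0.03,0,-2.6,0.11,0.05,0,0.3],
], newtons=20)

```text
t: 17.1
ee_pos: [0.6215, -0.1809, 0.1005]
orientation: [-3.141, 0.001, -3.14]
force: [-0.6, 0.7, 5.8]
finger_gap: 0.0628
```

>>> carry_out([
  [0,0,-0.02,0,0,0,0.3],
  [0,0,-0.03,0,0,0,0.3],
  [0,0,-0.03,0,0,0,0.3],
])

```text
t: 17.4
ee_pos: [0.6219, -0.1809, 0.1005]
orientation: [-3.14, 0.002, -3.14]
force: [-2.6, 1.3, 7.9]
finger_gap: 0.063
```

>>> carry_out([
  [0,0,-0.03,0,0,0,0.3],
  [0,0,-0.06,0,0,0,0.3],
  [0,0,-0.06,0,0,0,0.3],
])

```text
t: 17.7
ee_pos: [0.6229, -0.1811, 0.1004]
orientation: [-3.14, 0.005, -3.14]
force: [-4.1, 2.2, 16.7]
finger_gap: 0.063
```

No movement at 17 N, so it is snug. Releasing.

>>> carry_out([
  [-0.03,0,0.06,0,0,0,0.3],
  [-0.03,0,0.06,0,0,0,1],
  [-0.03,0,0.06,0,0,0,1],
  [-0.03,0,0.06,0,0,0,1],
  [-0.03,0,0.06,0,0,0,1],
  [0,0,0.5,0,0,0,1],
  [0,0,1.2,0,0,0,1],
  [0,0,2.2,0,0,0,1],
  [0,0,2.6,0,0,0,1],
  [0,0,2.6,0,0,0,1],
  [0,0,2.6,0,0,0,1],
])

```text
t: 18.8
ee_pos: [0.6225, -0.181, 0.2035]
orientation: [-3.14, 0.004, -3.14]
force: [-0.0, 0.3, -0.3]
finger_gap: 0.0856
```

Run:
```python
from look import *
p,d,c,W=look();cv2.imwrite('pics/w13.png',p[:,:,::-1]);np.savez('w13.npz',p=p,d=d,**c)
T=W[near(W,.619,-.18,.045,.1,.135)]
zt=np.percentile(T[:,2],90);T=T[T[:,2]>zt-.004]
print(zt,len(T),((T.min(0)+T.max(0))/2).round(4),np.ptp(T,axis=0).round(3),np.round(circ(T[:,:2]),4))
A=np.c_[T[:,:2],np.ones(len(T))];print('tilt',np.linalg.lstsq(A,T[:,2],rcond=None)[0])
P=W[comp(near(W,.618,-.18,.08,.0325,.040))];print('pan z',np.median(P[:,2]))
L=W[near(W,.619,-.18,.034,.076,.088)&(W[...,0]<.60)];print('low rim',len(L),np.histogram(L[:,2],bins=np.arange(.076,.089,.001)))
print('bench',np.median(W[near(W,.5,-.18,.02,-.02,.02)][:,2]))
```

```text
t 18.8 [ 0.6225 -0.181   0.2035] [-3.1399  0.0042 -3.1403] gap 0.0856 dq 0.021
0.12114335836479129 1594 [ 0.6204 -0.181   0.1199] [0.066 0.066 0.005] [ 0.62   -0.1808  0.031 ]
tilt [-0.00953382  0.00068796  0.12633368]
pan z 0.03598831148913612
low rim 279 (array([  1,   3,   1,  11,  23, 109, 103,  14,   6,   3,   4,   1]), array([0.076, 0.077, 0.078, 0.079, 0.08 , 0.081, 0.082, 0.083, 0.084,
       0.085, 0.086, 0.087, 0.088]))
bench -3.9063809838648115e-05
```

>>> carry_out([
  [-0.2,1.2,0,0,0,0,1],
  [-0.4,2.4,0,0,0,0,1],
  [-0.5,3.6,0,0,0,0,1],
  [-0.7,4.8,0,0,0,0,1],
  [-0.9,6,0,0,0,0,1],
  [-1,7.2,0,0,0,0,1],
  [-1.2,8.4,0,0,0,0,1],
  [-1.4,9.6,-0.3,0,0,0,1],
  [-1.6,10.8,-0.6,0,0,0,1],
  [-1.8,11.9,-0.9,0,0,0,1],
  [-1.9,12.9,-1.2,0,0,0,1],
  [-2.04,13.7,-1.25,0,0,0,1],
])

```text
t: 20.05
ee_pos: [0.5388, 0.3687, 0.1494]
orientation: [-3.138, -0.001, -3.139]
force: [0.2, 0.3, 0.4]
finger_gap: 0.0851
```

>>> carry_out([
  [0,0,0,0,0,0,1],
  [0,0,0,0,0,0,1],
  [0,0,0,0,0,0,1],
])

```text
t: 20.35
ee_pos: [0.5388, 0.3676, 0.1486]
orientation: [-3.137, -0.002, -3.14]
force: [0.2, 0.0, 0.0]
finger_gap: 0.0855
```

Run:
```python
from look import *
p,d,c,W=look();cv2.imwrite('pics/w14.png',p[:,:,::-1])
T=W[near(W,.541,.367,.05,.030,.041)]
print(len(T),((T.min(0)+T.max(0))/2).round(4),np.ptp(T,axis=0).round(3),np.round(circ(T[:,:2]),4))
```

```text
t 20.35 [0.5388 0.3676 0.1486] [-3.1371e+00 -2.2000e-03 -3.1399e+00] gap 0.0855 dq 0.012
976 [0.5401 0.3703 0.0336] [0.062 0.061 0.007] [0.5396 0.3703 0.0294]
```

View pics/w14.png

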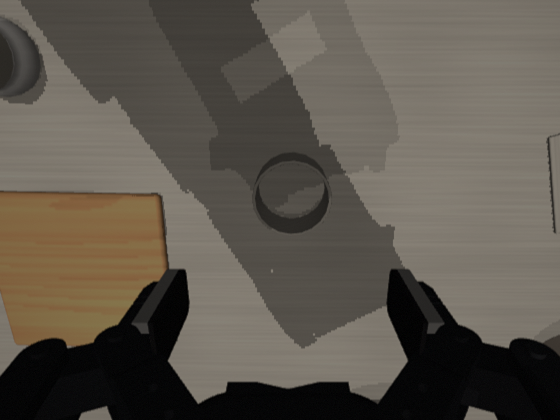

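>>> carry_out([
  [0.07,0.06,-0.8,0,0,0,1],
  [0.07,0.06,-1.6,0,0,0,1],
  [0.07,0.06,-2.4,0,0,0,1],
  [0.07,0.06,-3,0,0,0,1],
  [0.07,0.06,-3.35,0,0,0,1],
  [0.07,0.06,-3.35,0,0,0,1],
  [0.07,0.06,-3.35,0,0,0,0.3],
  [0.07,0.06,-3.35,0,0,0,0.3],
  [0.07,0.06,-3.35,0,0,0,0.3],
  [0.07,0.06,-3.35,0,0,0,0.3],
  [0.07,0.06,-3.35,0,0,0,0.3],
  [0.07,0.06,-3.35,0,0,0,0.3],
], newtons=25)

```text
t: 21.6
ee_pos: [0.5429, 0.3702, 0.0171]
orientation: [-3.139, 0.001, -3.14]
force: [-0.7, -1.9, 5.8]
finger_gap: 0.0616
```

>>> carry_out([
  [0,0,0.4,0,0,0,0.3],
  [0,0,1.2,0,0,0,0.3],
  [0,-0.3,2.3,0,0,0,0.3],
  [0,-1,3.2,0,0,0,0.3],
  [0,-2,3.5,0,0,0,0.3],
  [0,-3.1,3.5,0,0,0,0.3],
  [0,-4.1,3.5,0,0,0,0.3],
  [0,-4.7,3.5,0,0,0,0.3],
  [0,-4.93,3.5,0,0,0,0.3],
  [0,-4.93,3.5,0,0,0,0.3],
  [0,-4.93,3.5,0,0,0,0.3],
])

```text
t: 22.7
ee_pos: [0.5431, 0.1739, 0.1579]
orientation: [-3.139, 0.002, -3.14]
force: [-0.2, 1.0, -1.0]
finger_gap: 0.0616
```

Run:
```python
from look import *
p,d,c,W=look();cv2.imwrite('pics/w15.png',p[:,:,::-1]);np.savez('w15.npz',p=p,d=d,**c)
m=comp(near(W,.626,.174,.13,.005,.016));P=W[m]
r=cv2.minAreaRect((P[:,:2]*1000).astype(np.float32));print(r);print(cv2.boxPoints(r))
```

```text
t 22.7 [0.5431 0.1739 0.1579] [-3.1392e+00  2.0000e-03 -3.1400e+00] gap 0.0616 dq 0.015
((579.279052734375, 176.8531951904297), (73.35945892333984, 160.50003051757812), 0.02258414216339588)
[[542.5677   257.08875 ]
 [542.6309    96.58873 ]
 [615.9904    96.617645]
 [615.9272   257.11768 ]]
```

View pics/w15.png

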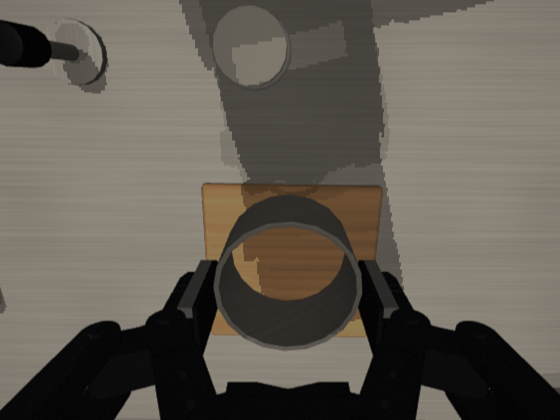

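>>> carry_out([
  [0.8,0.03,0,0,0,0,0.3],
  [1.6,0.03,-0.5,0,0,0,0.3],
  [2.08,0.03,-1.3,0,0,0,0.3],
  [2.08,0.03,-2,0,0,0,0.3],
  [2.08,0.03,-2.6,0,0,0,0.3],
  [2.08,0.03,-3,0,0,0,0.3],
  [2.08,0.03,-3.15,0,0,0,0.3],
  [2.08,0.03,-3.2,0,0,0,0.3],
  [2.08,0.03,-3.2,0,0,0,0.3],
  [2.08,0.03,-3.2,0,0,0,0.3],
])

```text
t: 23.75
ee_pos: [0.6268, 0.1756, 0.0308]
orientation: [-3.139, 0.003, -3.139]
force: [0.5, -2.0, -1.0]
finger_gap: 0.0612
```

>>> carry_out([
  [0,0,-0.04,0,0,0,0.3],
  [0,0,-0.08,0,0,0,0.3],
  [0,0,-0.1,0,0,0,0.3],
  [0,0,-0.1,0,0,0,0.3],
])

```text
t: 24.15
ee_pos: [0.627, 0.1756, 0.0273]
orientation: [-3.14, 0.004, -3.139]
force: [-1.9, 0.5, 3.3]
finger_gap: 0.0615
```

Contact on the board. Releasing.

>>> carry_out([
  [0,0,0,0,0,0,0.3],
  [0,0,0,0,0,0,1],
  [0,0,0,0,0,0,1],
  [0,0,0,0,0,0,1],
  [0,0,0,0,0,0,1],
  [0,0,0.5,0,0,0,1],
  [0,0,1.3,0,0,0,1],
  [0,0,2.3,0,0,0,1],
  [0,0,3,0,0,0,1],
  [0,0,3,0,0,0,1],
  [0,0,3,0,0,0,1],
  [0,0,3,0,0,0,1],
])

```text
t: 25.35
ee_pos: [0.6263, 0.1754, 0.1459]
orientation: [-3.139, 0.002, -3.139]
force: [0.8, -0.6, -0.3]
finger_gap: 0.0851
```

Run:
```python
from look import *
p,d,c,W=look();cv2.imwrite('pics/w16.png',p[:,:,::-1]);np.savez('w16.npz',p=p,d=d,**c)
T=W[near(W,.6245,.175,.05,.040,.050)]
print('ring',len(T),((T.min(0)+T.max(0))/2).round(4),np.ptp(T,axis=0).round(3),np.round(circ(T[:,:2]),4))
m=comp(near(W,.626,.174,.13,.005,.016));P=W[m]
r=cv2.minAreaRect((P[:,:2]*1000).astype(np.float32));print(r)
```

```text
t 25.35 [0.6263 0.1754 0.1459] [-3.1391e+00  1.8000e-03 -3.1394e+00] gap 0.0851 dq 0.009
ring 1089 [0.6241 0.1757 0.0435] [0.062 0.061 0.007] [0.6239 0.1757 0.0294]
((623.7650756835938, 176.18557739257812), (160.22120666503906, 159.5331573486328), 89.14424133300781)
```

View pics/w16.png

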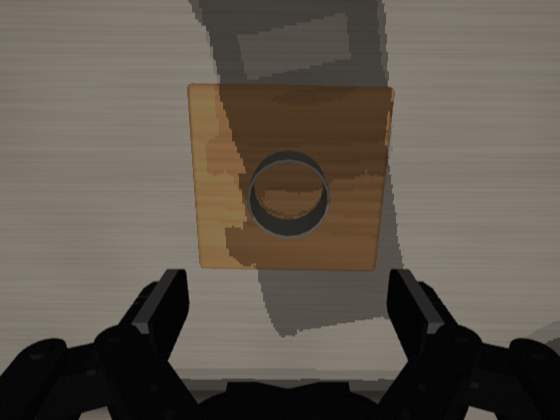

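The ring is centred to under 1 mm. Next is the presser.

>>> carry_out([
  [-0.8,-0.7,0.4,0,0,0,1],
  [-1.6,-1.4,0.8,0,0,0,1],
  [-2.4,-2.2,1.1,0,0,0,1],
  [-3.2,-2.9,1.1,0,0,0,1],
  [-4,-3.6,1.1,0,0,0,1],
  [-4.5,-4.1,1.1,0,0,0,1],
  [-4.7,-4.25,1.1,0,0,0,1],
  [-4.7,-4.25,1.1,0,0,0,1],
  [-4.7,-4.25,1.1,0,0,0,1],
])

```text
t: 26.3
ee_pos: [0.4391, 0.0059, 0.1896]
orientation: [-3.139, 0.002, -3.139]
force: [-0.7, 0.1, 0.2]
finger_gap: 0.0851
```

Run:
```python
from look import *
p,d,c,W=look();cv2.imwrite('pics/w17.png',p[:,:,::-1])
T=W[near(W,.438,.005,.03,.073,.085)]
print('knob',len(T),T.mean(0),((T.min(0)+T.max(0))/2).round(4),np.ptp(T,axis=0).round(3))
T=W[near(W,.438,.005,.04,.004,.012)]
print('disc',len(T),((T.min(0)+T.max(0))/2).round(4),np.ptp(T,axis=0).round(3),np.round(circ(T[:,:2]),4))
```

```text
t 26.3 [0.4391 0.0059 0.1896] [-3.1392e+00  1.7000e-03 -3.1394e+00] gap 0.0851 dq 0.01
knob 832 [0.43603581 0.00603931 0.07765934] [0.4367 0.0061 0.0768] [0.025 0.025 0.007]
disc 1234 [0.4333 0.0056 0.008 ] [0.04  0.047 0.008] [0.4361 0.006  0.0174]
```

View pics/w17.png

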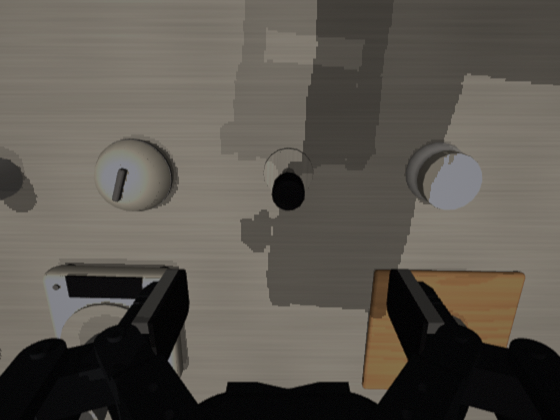

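>>> carry_out([
  [-0.02,0,-0.8,0,0,0,1],
  [-0.02,0,-1.6,0,0,0,1],
  [-0.02,0,-2.4,0,0,0,1],
  [-0.02,0,-3.1,0,0,0,1],
  [-0.02,0,-3.55,0,0,0,1],
  [-0.02,0,-3.55,0,0,0,1],
  [-0.02,0,-3.55,0,0,0,0],
  [-0.02,0,-3.55,0,0,0,0],
  [-0.02,0,-3.55,0,0,0,0],
  [-0.02,0,-3.55,0,0,0,0],
  [-0.02,0,-3.55,0,0,0,0],
  [-0.02,0,-3.55,0,0,0,0],
], newtons=35)

```text
t: 27.55
ee_pos: [0.4388, 0.0059, 0.0483]
orientation: [-3.139, 0.003, -3.139]
force: [-1.0, -0.1, 7.4]
finger_gap: 0.0251
```

>>> carry_out([
  [0,0,0,0,0,0,0],
  [0,0,0,0,0,0,0],
])

```text
t: 27.75
ee_pos: [0.4389, 0.0059, 0.0485]
orientation: [-3.139, 0.003, -3.139]
force: [-0.2, 0.7, -1.3]
finger_gap: 0.0253
```

>>> carry_out([
  [0,0,0.4,0,0,0,0],
  [0,0,1.2,0,0,0,0],
  [0.2,0.2,2.1,0,0,0,0],
  [0.9,0.8,2.3,0,0,0,0],
  [1.7,1.5,2.3,0,0,0,0],
  [2.5,2.2,2.3,0,0,0,0],
  [3.3,2.9,2.3,0,0,0,0],
  [4,3.6,2.3,0,0,0,0],
  [4.5,4.1,2.3,0,0,0,0],
  [4.69,4.24,2.3,0,0,0,0],
  [4.69,4.24,2.3,0,0,0,0],
  [4.69,4.24,2.3,0,0,0,0],
])

```text
t: 28.95
ee_pos: [0.6257, 0.1747, 0.1401]
orientation: [-3.139, 0.002, -3.139]
force: [0.0, -0.4, -1.0]
finger_gap: 0.0251
```

Run:
```python
from look import *
p,d,c,W=look();cv2.imwrite('pics/w18.png',p[:,:,::-1])
T=W[near(W,.6245,.175,.05,.040,.050)]
print('ring',len(T),((T.min(0)+T.max(0))/2).round(4),np.ptp(T,axis=0).round(3),np.round(circ(T[:,:2]),4))
T=W[near(W,.626,.175,.05,.093,.103)]
print('disc',len(T),((T.min(0)+T.max(0))/2).round(4),np.ptp(T,axis=0).round(3),np.round(circ(T[:,:2]),4))
s,_=cams.snapshot('side');cv2.imwrite('pics/s18.png',cv2.resize(s[90:220,220:350,::-1],None,fx=4,fy=4,interpolation=2))
```

```text
t 28.95 [0.6257 0.1747 0.1401] [-3.1386e+00  2.0000e-03 -3.1394e+00] gap 0.0251 dq 0.013
ring 650 [0.615  0.1757 0.0434] [0.043 0.061 0.007] [0.6238 0.1758 0.0293]
disc 3893 [0.6212 0.1746 0.098 ] [0.043 0.047 0.01 ] [0.6217 0.1747 0.017 ]
```

View pics/w18.png

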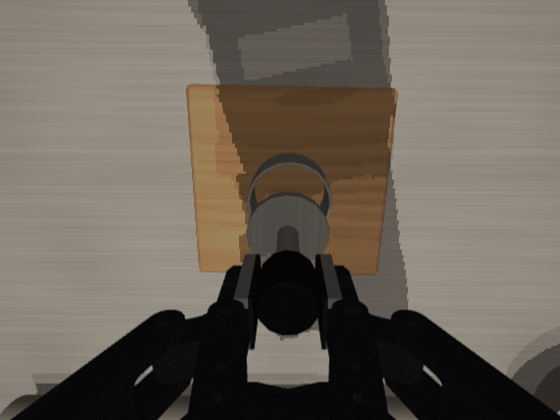

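View pics/s18.png

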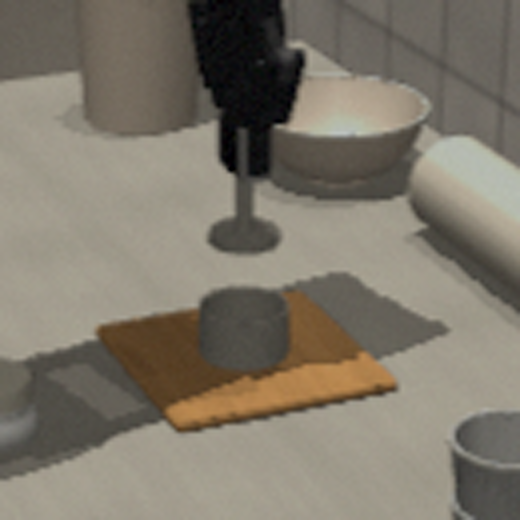

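>>> carry_out([
  [0.01,0.025,-0.1,0,0,0,0],
  [0.01,0.025,-0.5,0,0,0,0],
  [0.01,0.025,-0.8,0,0,0,0],
  [0.01,0.025,-1.1,0,0,0,0],
  [0.01,0.025,-1.4,0,0,0,0],
  [0.01,0.025,-1.65,0,0,0,0],
  [0.01,0.025,-1.85,0,0,0,0],
  [0.01,0.025,-1.93,0,0,0,0],
  [0.01,0.025,-1.93,0,0,0,0],
  [0.01,0.025,-1.93,0,0,0,0],
])

```text
t: 30.05
ee_pos: [0.6265, 0.1756, 0.0637]
orientation: [-3.139, 0.003, -3.14]
force: [0.5, -0.2, -1.9]
finger_gap: 0.025
```

>>> carry_out([
  [0,0,-0.04,0,0,0,0],
  [0,0,-0.08,0,0,0,0],
  [0,0,-0.1,0,0,0,0],
  [0,0,-0.1,0,0,0,0],
])

```text
t: 30.45
ee_pos: [0.6264, 0.1757, 0.0597]
orientation: [-3.139, 0.003, -3.14]
force: [-0.4, 0.6, -1.0]
finger_gap: 0.0248
```

>>> carry_out([
  [0,0,-0.03,0,0,0,0],
  [0,0,-0.05,0,0,0,0],
  [0,0,-0.05,0,0,0,0],
])

```text
t: 30.75
ee_pos: [0.6267, 0.1757, 0.0584]
orientation: [-3.139, 0.004, -3.14]
force: [-2.3, -0.6, 5.5]
finger_gap: 0.0255
```

>>> carry_out([
  [0,0,0.02,0,0,0,0],
  [0,0,0.02,0,0,0,0.7],
  [0,0,0.02,0,0,0,0.7],
  [0,0,0.02,0,0,0,0.7],
  [0,0,0.02,0,0,0,0.7],
  [0,0,0.5,0,0,0,0.7],
  [0,0,1.3,0,0,0,0.8],
  [0,0,2.3,0,0,0,1],
  [0,0,3,0,0,0,1],
  [0,0,3,0,0,0,1],
  [0,0,3,0,0,0,1],
])

```text
t: 31.85
ee_pos: [0.6267, 0.1756, 0.1785]
orientation: [-3.139, 0.004, -3.14]
force: [-0.4, 0.6, -0.4]
finger_gap: 0.0851
```

Run:
```python
from look import *
p,d,c,W=look();cv2.imwrite('pics/w19.png',p[:,:,::-1])
T=W[near(W,.6245,.175,.05,.040,.050)]
print('ring',len(T),((T.min(0)+T.max(0))/2).round(4),np.ptp(T,axis=0).round(3))
T=W[near(W,.624,.175,.05,.082,.095)]
print('knob',len(T),((T.min(0)+T.max(0))/2).round(4),np.ptp(T,axis=0).round(3),T.mean(0))
```

```text
t 31.85 [0.6267 0.1756 0.1785] [-3.1391  0.0044 -3.1398] gap 0.0851 dq 0.03
ring 763 [0.6239 0.1758 0.0436] [0.061 0.061 0.007]
knob 984 [0.6249 0.1755 0.0862] [0.025 0.025 0.008] [0.62396182 0.17554337 0.0875681 ]
```

View pics/w19.png

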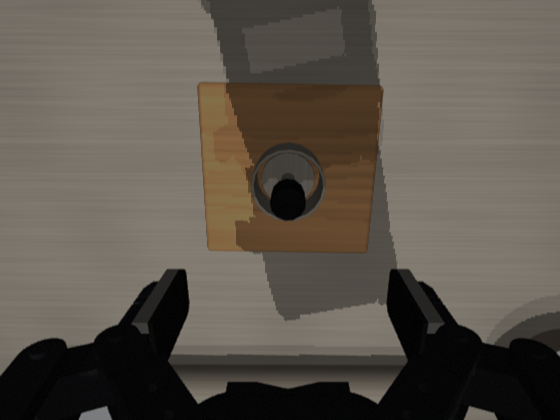

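The presser sits inside the ring. Next is the slim jar.

>>> carry_out([
  [-0.4,-1,0.4,0,0,0,1],
  [-0.9,-2.1,0.6,0,0,0,1],
  [-1.3,-3.2,0.6,0,0,0,1],
  [-1.8,-4.3,0.6,0,0,0,1],
  [-2.2,-5.4,0.6,0,0,0,1],
  [-2.7,-6.5,0.6,0,0,0,1],
  [-3.1,-7.6,0.6,0,0,0,1],
  [-3.6,-8.7,0.6,0,0,0,1],
  [-4,-9.8,0.6,0,0,0,1],
  [-4.4,-10.7,0.6,0,0,0,1],
  [-4.6,-11.24,0.6,0,0,0,1],
  [-4.6,-11.24,0.6,0,0,0,1],
])

```text
t: 33.1
ee_pos: [0.4408, -0.276, 0.2001]
orientation: [-3.14, 0.001, 3.14]
force: [0.3, 0.2, -0.0]
finger_gap: 0.0853
```

>>> carry_out([
  [0,0,0,0,0,0,1],
  [0,0,0,0,0,0,1],
])

```text
t: 33.3
ee_pos: [0.4407, -0.2751, 0.1992]
orientation: [-3.141, -0.001, 3.141]
force: [1.0, 0.4, -0.9]
finger_gap: 0.0856
```

Run:
```python
from look import *
p,d,c,W=look();cv2.imwrite('pics/w20.png',p[:,:,::-1])
T=W[near(W,.443,-.274,.05,.080,.092)]
print('cap',len(T),((T.min(0)+T.max(0))/2).round(4),np.ptp(T,axis=0).round(3),T.mean(0))
```

```text
t 33.3 [ 0.4407 -0.2751  0.1992] [-3.1409e+00 -7.0000e-04  3.1407e+00] gap 0.0856 dq 0.012
cap 1652 [ 0.4417 -0.2732  0.0837] [0.036 0.036 0.007] [ 0.44092719 -0.27298605  0.08492819]
```

View pics/w20.png

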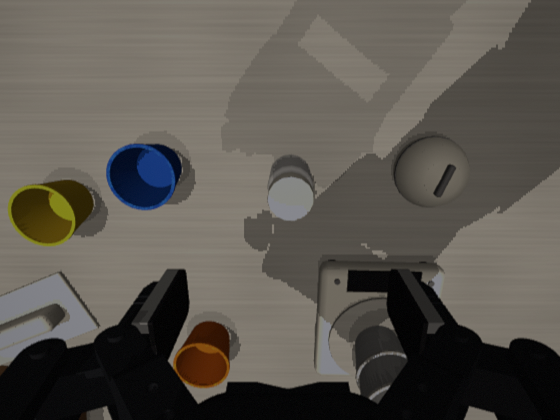

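>>> carry_out([
  [0.07,0.05,-1,0,0,0,1],
  [0.07,0.05,-2,0,0,0,1],
  [0.07,0.05,-2.9,0,0,0,1],
  [0.07,0.05,-3.6,0,0,0,1],
  [0.07,0.05,-4.1,0,0,0,1],
  [0.07,0.05,-4.25,0,0,0,1],
  [0.07,0.05,-4.25,0,0,0,0],
  [0.07,0.05,-4.25,0,0,0,0],
  [0.07,0.05,-4.25,0,0,0,0],
  [0.07,0.05,-4.25,0,0,0,0],
  [0.07,0.05,-4.25,0,0,0,0],
  [0.07,0.05,-4.25,0,0,0,0],
], newtons=30)

```text
t: 34.55
ee_pos: [0.4443, -0.2733, 0.0308]
orientation: [-3.14, 0.001, 3.141]
force: [-1.3, 2.4, 6.3]
finger_gap: 0.0391
```

>>> carry_out([
  [0,0,0,0,0,0,0],
  [0,0,0,0,0,0,0],
])

```text
t: 34.75
ee_pos: [0.4446, -0.2735, 0.0314]
orientation: [-3.139, 0.002, 3.141]
force: [0.2, -0.2, -1.5]
finger_gap: 0.039
```

>>> carry_out([
  [0,0,0.4,0,0,0,0],
  [0,0,1.2,0,0,0,0],
  [0,0,2.4,0,0,0,0],
  [0,0.3,3.5,0,0,0,0],
  [0.2,1.2,3.6,0,0,0,0],
  [0.6,2.3,3.6,0,0,0,0],
  [1.3,3.3,3.6,0,0,0,0],
  [2,4.3,3.6,0,0,0,0],
  [2.8,5.2,3.6,0,0,0,0],
  [3.6,6,3.6,0,0,0,0],
  [4.2,6.6,3.6,0,0,0,0],
  [4.48,6.79,3.6,0,0,0,0],
])

```text
t: 35.95
ee_pos: [0.6251, 0.0007, 0.1751]
orientation: [-3.139, 0.002, -3.14]
force: [-0.6, -0.2, -1.8]
finger_gap: 0.0389
```

Run:
```python
from cell import bot
import numpy as np
o=bot.get_obs();p=o['ee_pos'];print(p,np.round((np.array([.624,-.002,.0314])-p)/.04,2),o['finger_gap'])
```

```text
[0.62512079 0.00072778 0.17514664] [-0.03 -0.07 -3.59] 0.038948310784837334
```

>>> carry_out([
  [-0.03,-0.07,-0.8,0,0,0,0],
  [-0.03,-0.07,-1.6,0,0,0,0],
  [-0.03,-0.07,-2.3,0,0,0,0],
  [-0.03,-0.07,-2.8,0,0,0,0],
  [-0.03,-0.07,-3.2,0,0,0,0],
  [-0.03,-0.07,-3.4,0,0,0,0],
  [-0.03,-0.07,-3.5,0,0,0,0],
  [-0.03,-0.07,-3.5,0,0,0,0],
  [-0.03,-0.07,-3.5,0,0,0,0],
])

```text
t: 36.85
ee_pos: [0.6245, -0.0021, 0.0361]
orientation: [-3.139, 0.004, -3.14]
force: [-0.0, 0.1, -1.3]
finger_gap: 0.039
```

>>> carry_out([
  [0,0,-0.04,0,0,0,0],
  [0,0,-0.08,0,0,0,0],
  [0,0,-0.1,0,0,0,0],
  [0,0,-0.1,0,0,0,0],
])

```text
t: 37.25
ee_pos: [0.6244, -0.0021, 0.032]
orientation: [-3.139, 0.004, -3.14]
force: [-0.0, -0.5, -1.7]
finger_gap: 0.0389
```

>>> carry_out([
  [0,0,-0.03,0,0,0,0],
  [0,0,-0.04,0,0,0,0],
  [0,0,-0.04,0,0,0,0],
])

```text
t: 37.55
ee_pos: [0.6247, -0.0021, 0.0309]
orientation: [-3.139, 0.004, -3.14]
force: [-1.7, -0.4, 4.4]
finger_gap: 0.0391
```

Contact. I'll release, rise, and back away for a final check.

>>> carry_out([
  [0,0,0.02,0,0,0,0],
  [0,0,0.02,0,0,0,0.8],
  [0,0,0.02,0,0,0,0.8],
  [0,0,0.02,0,0,0,0.8],
  [0,0,0.02,0,0,0,0.8],
  [0,0,0.5,0,0,0,0.8],
  [0,0,1.3,0,0,0,0.8],
  [0,0,2.4,0,0,0,1],
  [0,0,3.5,0,0,0,1],
  [0,0,4.6,0,0,0,1],
  [-1,0,5.5,0,0,0,1],
  [-2,0,6.3,0,0,0,1],
])

```text
t: 38.75
ee_pos: [0.5478, -0.0021, 0.2811]
orientation: [-3.139, 0.005, -3.14]
force: [-0.2, -0.7, 0.4]
finger_gap: 0.0851
```

>>> carry_out([
  [-1,0,0.5,0,0,0,1],
  [-2,0,0.5,0,0,0,1],
  [-3,0,0.5,0,0,0,1],
  [-3.5,0,0.5,0,0,0,1],
  [-3.5,0,0.5,0,0,0,1],
  [-3.5,0,0.5,0,0,0,1],
  [-3.5,0,0.5,0,0,0,1],
  [-3.5,0,0.5,0,0,0,1],
])

```text
t: 39.55
ee_pos: [0.4084, -0.0022, 0.3008]
orientation: [-3.139, 0.005, -3.14]
force: [0.3, -0.1, -0.0]
finger_gap: 0.0851
```

Run:
```python
from look import *
p,d,c,W=look();cv2.imwrite('pics/w21.png',p[:,:,::-1])
t,dt=cams.snapshot('top');Wt=cloud(dt,cams.camera_params('top'));cv2.imwrite('pics/t21.png',t[:,:,::-1])
s,_=cams.snapshot('side');cv2.imwrite('pics/s21.png',s[:,:,::-1])
for tag,W in(('wrist',W),('top',Wt)):
    print(tag)
    for n,x,y,z0,z1 in [('jar',.6215,-.002,.08,.093),('knob',.624,.1755,.083,.095),('ring',.624,.1755,.04,.05),('tall',.62,-.18,.116,.127),('squat',.4384,.1444,.036,.05),('timer',.4397,-.141,.042,.055)]:
        T=W[near(W,x,y,.05,z0,z1)]
        if len(T)>5: print(n,len(T),((T.min(0)+T.max(0))/2).round(4),np.ptp(T,axis=0).round(3))
    P=W[comp(near(W,.624,.175,.13,.005,.016))];print('board',cv2.minAreaRect((P[:,:2]*1000).astype(np.float32)))
    P=W[comp(near(W,.607,-.18,.11,.012,.040))];print('scale',cv2.minAreaRect((P[:,:2]*1000).astype(np.float32)))
```

```text
t 39.55 [ 0.4084 -0.0022  0.3008] [-3.1391  0.0048 -3.1396] gap 0.0851 dq 0.004
wrist
jar 601 [ 0.6213 -0.0014  0.0838] [0.035 0.035 0.007]
squat 1444 [0.4355 0.1471 0.0404] [0.051 0.051 0.009]
timer 613 [ 0.4375 -0.1379  0.0469] [0.035 0.036 0.01 ]
board ((622.7802124023438, 175.53848266601562), (159.21487426757812, 159.79747009277344), 89.04266357421875)
scale ((605.1242065429688, -177.06219482421875), (128.57086181640625, 139.4739227294922), 88.45171356201172)
top
jar 113 [ 0.6242 -0.005   0.0852] [0.034 0.033 0.009]
knob 54 [0.628  0.1723 0.0875] [0.024 0.023 0.009]
ring 63 [0.626  0.172  0.0443] [0.06  0.061 0.009]
tall 92 [ 0.6219 -0.1831  0.1206] [0.065 0.064 0.009]
squat 68 [0.4402 0.1591 0.0421] [0.045 0.019 0.01 ]
timer 75 [ 0.4394 -0.1405  0.0473] [0.036 0.042 0.01 ]
board ((626.39697265625, 172.75115966796875), (157.96224975585938, 157.26437377929688), 88.63780212402344)
scale ((607.0425415039062, -181.81634521484375), (128.29327392578125, 138.90240478515625), 88.42427062988281)
```

View pics/s21.png

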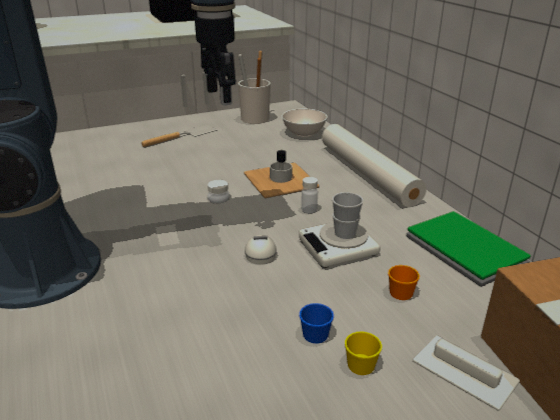

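View pics/t21.png

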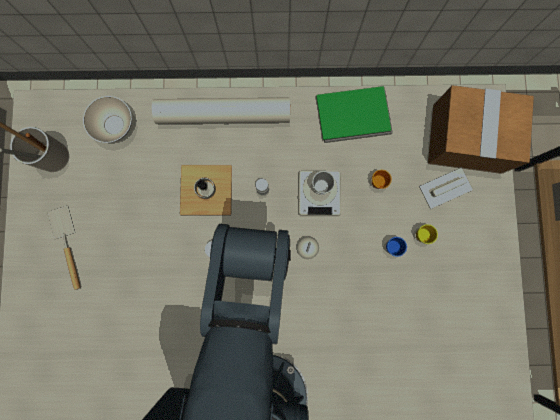

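The side and top views show everything in place: nested moulds on the pan, ring and presser on the board, jar standing between them, and the bystanders where they were. Handing in.

```bash
python3 -c "
from cell import bot
print(bot.hand_in(), bot.get_obs()['t'])"
```

```text
the job is handed in; nothing more can be done
the job is handed in; nothing more can be done
```

The bench is laid out in the order you asked, and I handed it in at about 40 s of the 136 s. `hand_in` gives no verdict.

- **Moulds:** The low mould stands about 2 mm from the pan's centre, and the tall mould is nested in it. A first push of about 8 N seated it. I then re-gripped and pushed up to about 17 N, and it did not go any deeper, so I took it as snug. The depth check was borderline: the tall mould's underside measured about 14.5–15 mm above the low one's, at the upper end of the 10–15 mm range. No tilt beyond about half a degree showed.
- **Ring cutter and presser:** The ring is within about 1 mm of the board's centre. The presser is inside it and resting on the board.
- **Slim jar:** It stands upright, within about 2 mm of the midpoint between the board and the scale, and on the line of their centres.
- **Left alone:** The timer stayed put within measuring error. The squat jar also looks unmoved in the wrist and side views, though the arm partly hid it from the top camera. I did not touch the coloured look-alike moulds.

The wrist and top cameras disagreed by 2–4 mm in absolute position. Within each camera's own view the relative placings came out within a few millimetres. At the end the gripper was open and clear of everything.

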